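# Stow the fitting sets in the toggle-lid parts box

## Task

Throw the chrome toggle to swing the clear lid of the parts box fully open and set all three coloured stands flat in the box, spaced out along its middle. Only when all three stands are in, place each fitting that is on the cart upright and centred on the stand of its band's colour, then throw the toggle back so the lid is fully shut over the sets. Leave the other things on the cart alone.

Things in the scene. Friction and masses are not known exactly. Their poses are not given: they have to be found in the camera images.
- box_floor (a point): Parts box, fixed on the cart: a dark steel tray, outside 188 mm (x) by 340 mm (y), walls 30 mm high and 4 mm thick, under a clear plastic hood with red edges hinged on the tray's far (+x) upper edge. This point is the centre of the inner floor (5 mm above the cart top; inside 180 by 332 mm); its x axis points from the front wall to the hinge, y along the box. The shut hood's ceiling is 107 mm above this floor. The box's place and yaw vary from start to start.
- lid (a joint): Angle of the clear hood: 0 shut, 1.85 fully open (it leans back behind the tray, its free edge about 210 mm above the cart). The hood is balanced by a spring and linked under the cart to the toggle: lid = 1.85 x toggle, and it stays where it is left.
- toggle (a joint): Angle of the chunky chrome toggle: 0 leaning 0.5 rad towards the base's -x (lid shut), 1.0 leaning 0.5 rad towards the base's +x (lid open). It takes about 2 to 4 N at the ball to move, and stays where it is left.
- toggle_tip (a point): Centre of the 32 mm chrome ball at the end of the toggle (18 mm thick stem). The ball's centre swings on a 90 mm radius, so it is 107 mm above the cart at either end of the throw and 118 mm in the middle.
- toggle_base: Grey block 100 x 70 x 24 mm, fixed to the cart beside the box, that carries the toggle. Origin: centre of its underside; the toggle pivots 28 mm above it about the block's y axis and swings along its x axis (+x opens the lid). Its place and yaw vary.
- union: Copper pipe union, standing, 65 mm high: tube 40 mm in diameter with a hexagon collar 49 mm across at 12 to 30 mm, a red band above it and a red top. May be absent (None). Origin: centre of its foot, z up its axis.
- adapter: Aluminium barbed hose adapter, standing, 65 mm high: hexagon foot 47 mm across and 22 mm high with a blue band, above it a barbed stem 31 mm in diameter with a blue top. May be absent (None). Origin: centre of its foot, z up its axis.
- bushing: Zinc reducer bushing, standing, 65 mm high: hexagon foot 51 mm across and 26 mm high with a yellow band, above it a threaded neck 42 mm in diameter with a yellow top. May be absent (None). Origin: centre of its foot, z up its axis.
- stand_red: Red round plastic stand, a plain disc 56 mm in diameter and 26 mm thick, about 90 g, with a thin white ring drawn on its flat top. Origin: centre of its underside, z up. It matches the fitting with the red band and red top.
- stand_blue: Blue round plastic stand, a plain disc 56 mm in diameter and 26 mm thick, about 90 g, with a thin white ring drawn on its flat top. Origin: centre of its underside, z up. It matches the fitting with the blue band and blue top.
- stand_yellow: Yellow round plastic stand, a plain disc 56 mm in diameter and 26 mm thick, about 90 g, with a thin white ring drawn on its flat top. Origin: centre of its underside, z up. It matches the fitting with the yellow band and yellow top.
- tbolt_clamp: Bystander: steel T-bolt band clamp lying flat, 76 mm in diameter, 19 mm high. Origin: centre of its underside.
- wrench: Bystander: steel wrench lying on the cart. Origin on its underside.
- sealant: Bystander: sealant bottle, 54 mm in diameter, 130 mm high. Origin: centre of its foot.
- paste_jar: Bystander: jar, 68 mm in diameter, 70 mm high. Origin: centre of its foot.
- pipe_collar: Bystander: copper pipe collar standing, 60 mm in diameter, 45 mm high. Origin: centre of its foot.
Mind the look-alikes: they are no part of the job. Several things look just like the toggle_base: the one meant starts nearest to the robot's base.

How it is judged (in metres and radians):
On the way, in this order (a step that is already met when the one before it is completed fails the run):
1. the toggle has swung the lid fully open (value of joint lid above 1.7 rad), for 0.2 s.
2. all three stands lie flat on the box floor, let go (x of stand_red in the frame of box_floor between -0.066 and 0.066 m and y of stand_red in the frame of box_floor between -0.142 and 0.142 m and z of stand_red in the frame of box_floor between -0.004 and 0.005 m and angle between each of stand_red, stand_blue, stand_yellow's own z axis and vertical below 0.08 rad and linear speed of each of stand_red, stand_blue, stand_yellow below 0.03 m/s and contact force between the fingers and stand_red below 0.3 N and x of stand_blue in the frame of box_floor between -0.066 and 0.066 m and y of stand_blue in the frame of box_floor between -0.142 and 0.142 m and z of stand_blue in the frame of box_floor between -0.004 and 0.005 m and contact force between the fingers and stand_blue below 0.3 N and x of stand_yellow in the frame of box_floor between -0.066 and 0.066 m and y of stand_yellow in the frame of box_floor between -0.142 and 0.142 m and z of stand_yellow in the frame of box_floor between -0.004 and 0.005 m and contact force between the fingers and stand_yellow below 0.3 N), for 0.2 s.
3. each fitting present stands upright and centred on the stand of its colour, let go (horizontal distance between union and stand_red below 0.008 m and z of union in the frame of stand_red between 0.022 and 0.03 m and angle between each of union, adapter, bushing's own z axis and vertical below 0.08 rad and linear speed of each of union, adapter, bushing below 0.03 m/s and contact force between the fingers and union below 0.3 N and horizontal distance between adapter and stand_blue below 0.008 m and z of adapter in the frame of stand_blue between 0.022 and 0.03 m and contact force between the fingers and adapter below 0.3 N and horizontal distance between bushing and stand_yellow below 0.008 m and z of bushing in the frame of stand_yellow between 0.022 and 0.03 m and contact force between the fingers and bushing below 0.3 N), for 0.2 s.
At the end, for the whole second after the job is handed in: All three stands flat on the box floor, each fitting present upright (within 0.08 rad) on the stand of its colour with axes within 8 mm, everything let go and at rest, toggle back (below 0.06 rad) and lid shut (below 0.08 rad) (all of step 2 and all of step 3 and value of joint lid below 0.08 rad and value of joint toggle below 0.06 rad); the robot touches nothing.
It fails at once if another thing on the cart is shoved more than 4 cm (distance of any of tbolt_clamp, wrench, sealant, paste_jar, pipe_collar from where it was at the start of the episode above 0.04 m).
Of union, adapter, bushing only 2 to 3 are there at a start; the rules pass over those that are not, and their reading is None.
At some moment in a run one of stand_red, stand_blue, stand_yellow may be knocked a few centimetres aside while the robot is not near it.
It also fails if it takes over 208 s, if anything falls off the work surface, if the arm or the gripper's body presses on something with over 40 N, if the wrist force passes 120 N, or if a joint passes its speed limit or range.

## Robot

A 6-joint arm with a two-finger parallel gripper is mounted at the origin on the work surface. World frame = base frame: x ahead of the robot, y to its left, z up, the work surface at z = 0. Lengths are in m, angles in degrees, forces in N, time in s.
With the tool pointing down it reaches from about 0.4 to 0.825 m from the base axis. Payload 7 kg.
Tool frame: the origin (TCP) lies midway between the tips of the shut fingers; the grasp point (between the pads) lies 19 mm behind it (env.grip_point_offset is the distance from the TCP to the grasp point, in m); z points along the fingers, y is the direction in which the jaws open and shut (so a half turn about z gives the same grasp; the last joint's range is limited). The gripper opens to 85 mm and grips with 20 to 120 N. Pads are 22 mm wide; open, the fingers measure 114 mm over their backs; the gripper's body (76 mm by 85 mm) begins 54 mm behind the grasp point. The pads swing forward as they close: fully open they stand 13 mm farther back than shut.
Start: joints at [92.825, 20.546, 0.682, 0, -70.136, -16.507], TCP at [0.16, 0.656, 0.231] pointing down, gripper open.
Joint ranges: [-176.03, 176.03], [-82.01, 121.73], [-58.28, 71.71], [-173.87, 95.51], [-174.79, -0.11], [-173.66, 173.66]. Speed limits (degrees/s): [136.94, 136.94, 172.46, 180, 180, 180].

## Interface

Orientations are given as a 3x3 rotation matrix whose columns are the frame's x, y, z axes.
In Python, from rig import env gives the robot as it stands.
- The arm moves only by the tool play_rows, never from a script. Its arguments are lists of equal length, an entry for each row: "translation": the shift along the tool's x, y, z in m, a list of three; "angular": the turn, a rotation vector about the tool's x, y, z in rad, a list of three; "hand": the closure, from -1 (fully open) to 1 (shut), so that 0 is half open. In form: {"translation": [[dx, dy, dz], ...], "angular": [[wx, wy, wz], ...], "hand": [hand, ...]}. A call has 1 to 20 rows; each row is the pose to reach, as a shift and turn from the pose measured when the call began, along the tool's axes at that moment; what a row does not reach only later rows make up. A row lasts 1/12 s, in which the tool goes at most 41.7 mm and 7.16 degrees, less where a joint would pass 70% of its speed; a pose out of reach is approached as far as the arm can. A call with a gripper value outside its range is refused whole. The fingers move at their own pace and stop on an object; "squeeze" is the grip in N (left out, the last holds). Time passes only in rows, so rows that repeat a pose let the fingers close. It gives the time, the measured TCP pose, the force and the opening at its end, in the units of the state.
- env.get_state(): the state, without advancing time (a new reading comes with each control period).
- env.get_image(name): name is "side" or "top" or "wrist"; returns a dict with "img" (400x640x3 uint8, red, green, blue), "mtx" (3x3 intrinsics, pixels), "R" (3x3) and "t" (3): a world point X has camera coordinates R X + t. Camera axes: x right, y down, z forward; pixel columns grow to the right and rows downward; lengths in m; the calibration is good to about 2 mm. A picture is of the moment at which its call begins. There is no depth.
- env.close_job(): hands the job in, once; it reports no verdict.
The state is a dict: "time": time; "joint_pos": joint angles; "qd": joint speeds; "tau": joint torques, N m; "ee_pos": TCP position; "orientation": TCP orientation; "contact_force": force on the tool from outside, world axes, zero at the start; "moment": the same for the moment, N m; "finger_gap": finger opening in m.
Only numpy, scipy, OpenCV 4.12 (cv2) and the standard library are available. Lean on these libraries where they do the work, as an engineer would, in place of code of your own. Each camera call takes 0.05 s, during which the arm holds its last target.

## Working session

There is one attempt and no reset: what is moved stays moved. The work goes in short steps, Python scripts to look and compute and a tool call to move; the robot and the scene stay as the last step left them, time stands still between calls to the robot, and variables do not carry over. Pictures are saved under pics/ and viewed, and the job is handed in when it is done.

Besides the shell and the picture viewer there is one more tool, called after "Request:" by a JSON object that holds its "name" and its "arguments". play_rows: Moves the arm, as the interface text tells. Its arguments: {"type":"object","properties":{"translation":{"type":"array"},"angular":{"type":"array"},"hand":{"type":"array"},"squeeze":{"type":"number"}},"required":["translation","angular","hand"]}

```bash
ls; mkdir -p pics; cat > h.py <<'E'
import numpy as np, cv2
from rig import env
def shot(n,name):
    d=env.get_image(n); cv2.imwrite('pics/%s.png'%name,d['img'][:,:,::-1]); np.savez('pics/%s.npz'%name,**d); return d
def ray(d,u,v,z):
    K,R,t=d['mtx'],d['R'],d['t']; C=-R.T@t; r=R.T@np.linalg.inv(K)@np.array([u,v,1.]); s=(z-C[2])/r[2]; return C+s*r
def proj(d,X):
    p=d['mtx']@(d['R']@np.array(X)+d['t']); return p[:2]/p[2]
E
python3 - <<'E'
from h import *
for n in ['side','top','wrist']:
    d=shot(n,n+'0'); print(n,(-d['R'].T@d['t']).round(3),d['R'][2].round(2),d['mtx'][0,0])
s=env.get_state(); print(s)
E
```

```text
pics
side [-0.176 -0.803  1.176] [ 0.5   0.5  -0.71] 497.0163416836488
top [ 0.324 -0.077  1.252] [ 0.22  0.01 -0.98] 408.49114116305833
wrist [0.226 0.64  0.373] [-0.26  0.06 -0.96] 341.87925356638414
{'time': 0.15, 'joint_pos': array([ 9.28258167e+01,  2.05816197e+01,  6.45624509e-01, -1.60708979e-02,
       -7.01369670e+01, -1.65061067e+01]), 'qd': array([ 0.01339582, -0.12717643,  0.20075337,  0.05963807,  0.00475403,
        0.03169646]), 'tau': array([-6.46881563e-04, -5.83876956e+01,  2.93646187e+01,  6.94033921e+00,
       -4.31867520e-03,  4.86862231e-07]), 'ee_pos': array([0.1595807 , 0.65547626, 0.23057724]), 'orientation': array([[ 9.71607963e-01, -2.36596546e-01, -2.00703041e-04],
       [-2.36596606e-01, -9.71607120e-01, -1.28487391e-03],
       [ 1.08992226e-04,  1.29587938e-03, -9.99999154e-01]]), 'contact_force': array([-0.37554523, -0.21711576, -0.61904499]), 'moment': array([-0.03653358,  0.01246491,  0.06047716]), 'finger_gap': 0.08541535503012972}
```

View pics/top0.png

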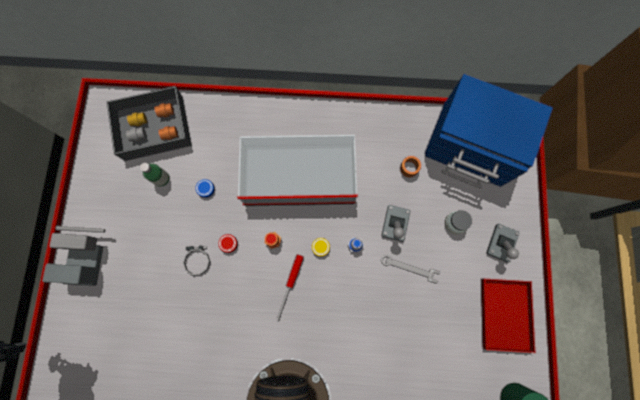

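View pics/side0.png

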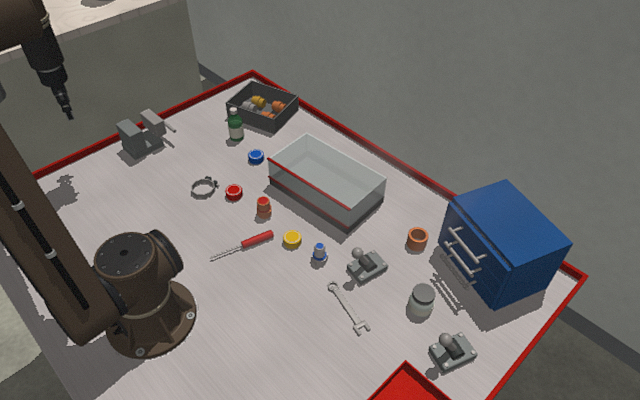

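View pics/wrist0.png

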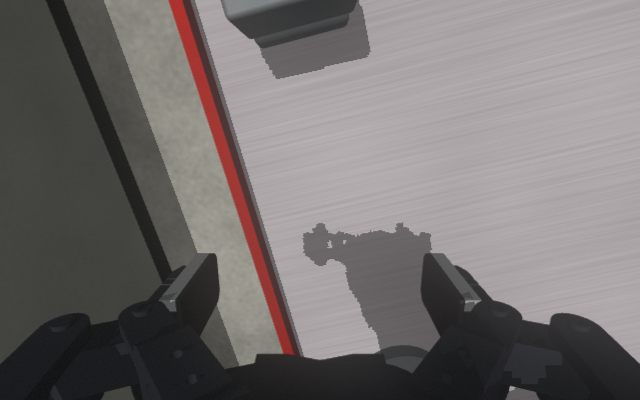

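```bash
python3 - <<'E'
from h import *
a=cv2.imread('pics/top0.png')[120:290,170:530]; cv2.imwrite('pics/top0c.png',cv2.resize(a,None,fx=2.2,fy=2.2,interpolation=cv2.INTER_CUBIC))
a=cv2.imread('pics/side0.png')[130:370,180:490]; cv2.imwrite('pics/side0c.png',cv2.resize(a,None,fx=2.4,fy=2.4,interpolation=cv2.INTER_CUBIC))
E
```

```text
(no output)
```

View pics/top0c.png

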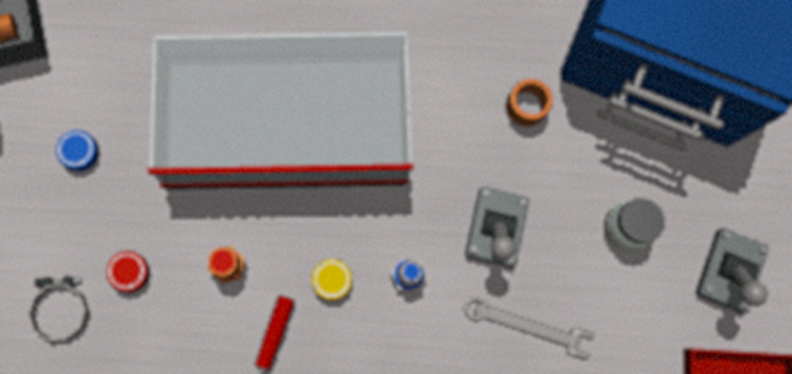

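View pics/side0c.png

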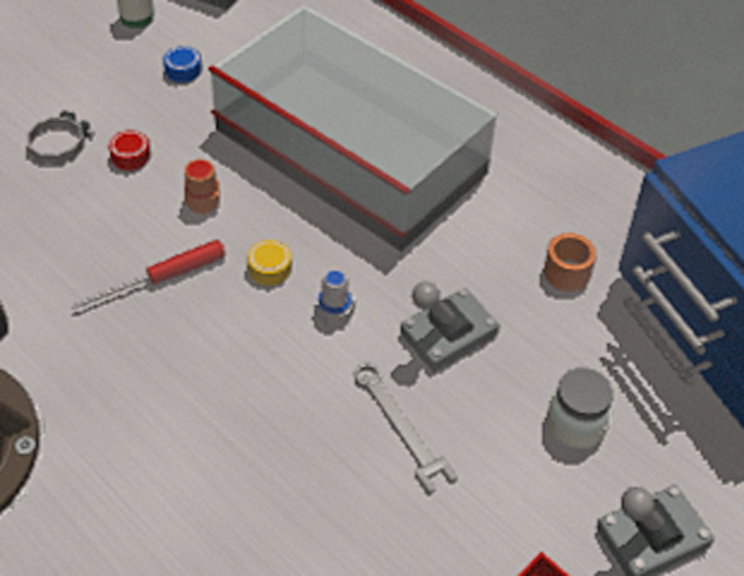

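```bash
cat >> h.py <<'E'
def masks(img):
    h=cv2.cvtColor(img,cv2.COLOR_RGB2HSV); H,S,V=h[...,0],h[...,1],h[...,2]
    ok=(S>150)&(V>80)
    return dict(red=ok&((H<4)|(H>175)),blue=ok&(H>105)&(H<125),yellow=ok&(H>20)&(H<35))
def blobs(d,amin=20):
    out=[]
    for c,m in masks(d['img']).items():
        n,l,st,ce=cv2.connectedComponentsWithStats(m.astype(np.uint8))
        for i in range(1,n):
            if st[i,4]>=amin: out.append((c,ce[i],st[i]))
    return out
E
python3 - <<'E'
from h import *
def ld(n):
    z=np.load('pics/%s.npz'%n); return {k:z[k] for k in z.files}
for n in ['top0','side0']:
    d=ld(n)
    for c,ce,st in blobs(d):
        if st[4]<600: print(n,c,ce.round(1),st.tolist(),'z26',ray(d,*ce,.026)[:2].round(4),'z65',ray(d,*ce,.065)[:2].round(4))
d=ld('top0')
for nm,u,v,z in [('base',396,224,.024),('ball',398.5,233,.107),('boxFL bottomledge',239,200,.112),('boxFR',357,199,.112),('BL',240,137,.112),('BR',356,136,.112)]:
    print(nm,ray(d,u,v,z).round(3))
E
```

```text
top0 red [298.9 196.6] [238, 195, 119, 4, 296] z26 [0.5921 0.0094] z65 [0.5836 0.0066]
top0 red [270.5 238.2] [267, 234, 8, 9, 56] z26 [0.4594 0.0855] z65 [0.455  0.0803]
top0 red [226.7 242.6] [221, 237, 12, 12, 112] z26 [0.4387 0.2155] z65 [0.4351 0.2062]
top0 red [294.4 270.8] [287, 255, 16, 33, 231] z26 [0.3675 0.0065] z65 [0.3661 0.0039]
top0 blue [482.3 151.5] [440, 133, 88, 38, 388] z26 [ 0.7717 -0.5577] z65 [ 0.7574 -0.5424]
top0 blue [203.6 187. ] [198, 182, 12, 11, 103] z26 [0.6053 0.3053] z65 [0.5964 0.2932]
top0 blue [356.5 243. ] [354, 240, 6, 7, 28] z26 [ 0.4602 -0.1732] z65 [ 0.4559 -0.1702]
top0 yellow [135.7 118.3] [128, 113, 17, 12, 149] z26 [0.8185 0.5507] z65 [0.8028 0.5307]
top0 yellow [320.3 246.2] [314, 240, 13, 13, 127] z26 [ 0.4443 -0.0654] z65 [ 0.4404 -0.0657]
side0 red [221.9  89.4] [157, 70, 131, 46, 335] z26 [0.7624 0.714 ] z65 [0.7305 0.6626]
side0 red [339.6 124. ] [298, 98, 92, 57, 242] z26 [0.946  0.2191] z65 [0.9079 0.1844]
side0 red [ 75.1 153. ] [32, 132, 87, 42, 245] z26 [0.1486 0.7448] z65 [0.1376 0.6923]
side0 red [303.6 180.4] [267, 158, 83, 5
[... 686 characters left out ...]
160.3] [249, 156, 14, 8, 47] z26 [0.5825 0.2778] z65 [0.5568 0.2411]
side0 blue [487.7 245.4] [462, 215, 50, 57, 264] z26 [ 0.8411 -0.4943] z65 [ 0.8066 -0.5047]
side0 blue [319.2 245.1] [316, 243, 7, 5, 27] z26 [ 0.4805 -0.1476] z65 [ 0.4582 -0.1699]
side0 yellow [258.  100.3] [252, 96, 11, 8, 25] z26 [0.8206 0.552 ] z65 [0.7868 0.5061]
side0 yellow [291.7 235.7] [286, 230, 13, 11, 103] z26 [ 0.4461 -0.0647] z65 [ 0.425  -0.0898]
side0 yellow [291.7 243.6] [283, 237, 18, 11, 85] z26 [ 0.4256 -0.0874] z65 [ 0.4052 -0.1116]
base [ 0.525 -0.291  0.024]
ball [ 0.486 -0.284  0.107]
boxFL bottomledge [0.553 0.173 0.112]
boxFR [ 0.576 -0.163  0.112]
BL [0.743 0.19  0.112]
BR [ 0.766 -0.152  0.112]
```

```bash
cat >> h.py <<'E'
from scipy.spatial.transform import Rotation as Ro
def ld(n):
    z=np.load('pics/%s.npz'%n); return {k:z[k] for k in z.files}
def tri(d1,p1,d2,p2):
    A=[];b=[]
    for d,p in((d1,p1),(d2,p2)):
        P=d['mtx']@np.c_[d['R'],d['t']]
        for i in(0,1):
            r=p[i]*P[2]-P[i]; A.append(r[:3]);b.append(-r[3])
    return np.linalg.lstsq(np.array(A),np.array(b),rcond=None)[0]
def go(pos,yaw,s=None):
    """tool-frame shift and turn to reach world pos, tool down with tool x at yaw deg"""
    s=s or env.get_state(); R=s['orientation']; y=np.radians(yaw)
    c,q=np.cos(y),np.sin(y); T=np.array([[c,q,0],[q,-c,0],[0,0,-1.]])
    dt=R.T@(np.array(pos)-s['ee_pos']); w=Ro.from_matrix(R.T@T).as_rotvec()
    print('go',np.round(pos,3),yaw,'T',dt.round(4).tolist(),'W',w.round(3).tolist(),'rows>=',max(np.linalg.norm(dt)/.0417,np.degrees(np.linalg.norm(w))/7.16).round(1))
def st():
    s=env.get_state(); x=s['orientation'][:,0]; print('t',round(s['time'],2),'p',s['ee_pos'].round(4),'yaw',np.degrees(np.arctan2(x[1],x[0])).round(1),'F',s['contact_force'].round(1),'gap',round(s['finger_gap'],4),'q',s['joint_pos'].round(0))
E
python3 - <<'E'
from h import *
for n,(x0,y0,x1,y1) in [('top0',(375,195,425,255)),('side0',(335,235,400,295))]:
    a=cv2.imread('pics/%s.png'%n)[y0:y1,x0:x1]; cv2.imwrite('pics/%s_tg.png'%n,cv2.resize(a,None,fx=9,fy=9,interpolation=cv2.INTER_CUBIC))
go([.5,.25,.25],-12)
E
```

```text
go [0.5  0.25 0.25] -12 T [0.4267, 0.3134, -0.019] W [0.001, -0.0, -0.029] rows>= 12.7
```

View pics/top0_tg.png

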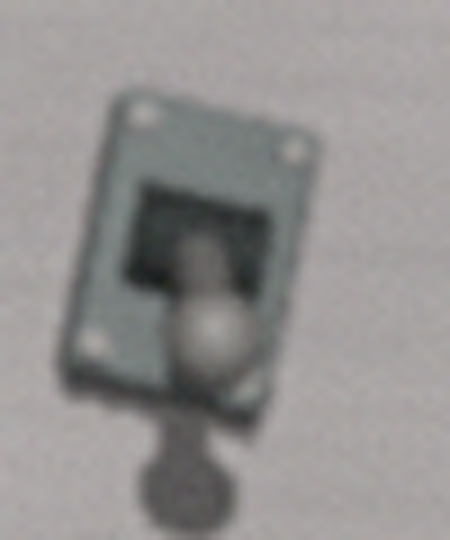

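View pics/side0_tg.png

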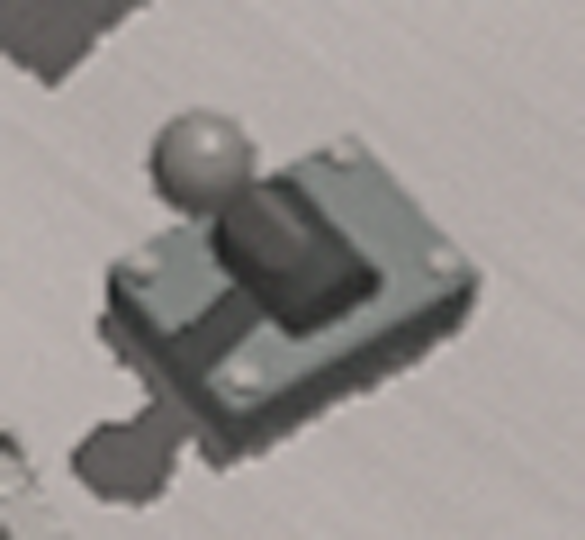

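The two toggle candidates are at top pixels (397,225) and (504,242). The crop confirms that the one at (397,225), the nearest to the robot base, has a grey block, and its ball is at top (398.6,232.4) and side (357.4,252.8), leaning towards −x.

```bash
python3 - <<'E'
from h import *
t,s=ld('top0'),ld('side0')
print('ball',tri(t,(398.6,232.4),s,(357.4,252.8)).round(4))
P=[ray(t,375+u/9,195+v/9,.025) for u,v in [(143,112),(296,150),(95,345),(252,388)]]
c=np.mean(P,0); f=(P[0]+P[1]-P[2]-P[3])/2; print('base',c.round(4),np.degrees(np.arctan2(f[1],f[0])),np.linalg.norm(f))
E
```

```text
ball [ 0.489  -0.2847  0.108 ]
base [ 0.5295 -0.293   0.025 ] -9.777517614584164 0.08233938220034043
```

Request:
{"name": "play_rows", "arguments": {"translation": [[0.427, 0.313, -0.019], [0.427, 0.313, -0.019], [0.427, 0.313, -0.019], [0.427, 0.313, -0.019], [0.427, 0.313, -0.019], [0.427, 0.313, -0.019], [0.427, 0.313, -0.019], [0.427, 0.313, -0.019], [0.427, 0.313, -0.019], [0.427, 0.313, -0.019], [0.427, 0.313, -0.019], [0.427, 0.313, -0.019], [0.427, 0.313, -0.019], [0.427, 0.313, -0.019]], "angular": [[0, 0, 0], [0, 0, 0], [0, 0, 0], [0, 0, 0], [0, 0, 0], [0, 0, 0], [0, 0, 0], [0, 0, 0], [0, 0, 0], [0, 0, 0], [0, 0, 0], [0, 0, 0], [0, 0, 0], [0, 0, 0]], "hand": [1, 1, 1, 1, 1, 1, 1, 1, 1, 1, 1, 1, 1, 1]}}

```text
time: 1.32
ee_pos: [0.5028, 0.2465, 0.2499]
orientation: [[0.971, -0.241, -0.0], [-0.241, -0.971, -0.002], [0.0, 0.002, -1.0]]
contact_force: [-0.9, 1.2, -0.1]
finger_gap: 0.0
```

```bash
python3 - <<'E'
from h import *
go([.436,-.275,.20],-10.5)
E
```

```text
go [ 0.436 -0.275  0.2  ] -10.5 T [0.0606, 0.5222, 0.0511] W [0.002, -0.0, -0.06] rows>= 12.7
```

Request:
{"name": "play_rows", "arguments": {"translation": [[0.061, 0.522, 0.051], [0.061, 0.522, 0.051], [0.061, 0.522, 0.051], [0.061, 0.522, 0.051], [0.061, 0.522, 0.051], [0.061, 0.522, 0.051], [0.061, 0.522, 0.051], [0.061, 0.522, 0.051], [0.061, 0.522, 0.051], [0.061, 0.522, 0.051], [0.061, 0.522, 0.051], [0.061, 0.522, 0.051], [0.061, 0.522, 0.051], [0.061, 0.522, 0.163], [0.061, 0.522, 0.163], [0.061, 0.522, 0.163], [0.061, 0.522, 0.163]], "angular": [[0, 0, -0.06], [0, 0, -0.06], [0, 0, -0.06], [0, 0, -0.06], [0, 0, -0.06], [0, 0, -0.06], [0, 0, -0.06], [0, 0, -0.06], [0, 0, -0.06], [0, 0, -0.06], [0, 0, -0.06], [0, 0, -0.06], [0, 0, -0.06], [0, 0, -0.06], [0, 0, -0.06], [0, 0, -0.06], [0, 0, -0.06]], "hand": [1, 1, 1, 1, 1, 1, 1, 1, 1, 1, 1, 1, 1, 1, 1, 1, 1]}}

```text
time: 2.73
ee_pos: [0.4321, -0.2741, 0.0825]
orientation: [[0.983, -0.184, -0.01], [-0.184, -0.983, 0.001], [-0.01, 0.001, -1.0]]
contact_force: [-0.6, 1.0, 0.2]
finger_gap: -0.0
```

```bash
python3 - <<'E'
from h import *
st(); d=shot('side','s1'); go([.535,-.294,.09],-10.5)
a=cv2.imread('pics/s1.png')[150:370,200:490]; cv2.imwrite('pics/s1c.png',cv2.resize(a,None,fx=2.4,fy=2.4))
E
```

```text
t 2.73 p [ 0.4321 -0.2741  0.0825] yaw -10.6 F [-0.6  1.   0.2] gap -0.0 q [-10.  14. -30.   0. -46.  90.]
go [ 0.535 -0.294  0.09 ] -10.5 T [0.1027, 0.0006, -0.0049] W [0.002, 0.006, -0.0] rows>= 2.5
```

View pics/s1c.png

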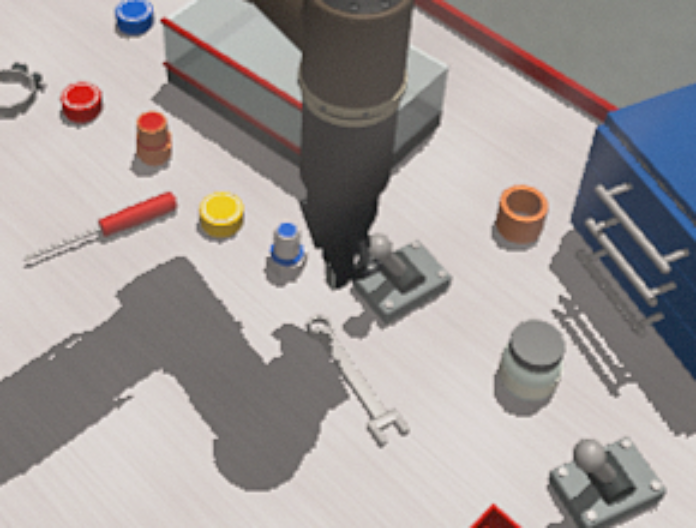

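Request:
{"name": "play_rows", "arguments": {"translation": [[0.012, 0, 0], [0.022, 0, -0.002], [0.03, 0, -0.003], [0.038, 0, -0.004], [0.046, 0, -0.005], [0.054, 0, -0.005], [0.062, 0, -0.005], [0.07, 0, -0.005]], "angular": [[0, 0.006, 0], [0, 0.006, 0], [0, 0.006, 0], [0, 0.006, 0], [0, 0.006, 0], [0, 0.006, 0], [0, 0.006, 0], [0, 0.006, 0]], "hand": [1, 1, 1, 1, 1, 1, 1, 1]}}

```text
time: 3.45
ee_pos: [0.5045, -0.2876, 0.092]
orientation: [[0.983, -0.182, 0.001], [-0.182, -0.983, -0.002], [0.001, 0.002, -1.0]]
contact_force: [-3.5, 1.9, 3.8]
finger_gap: 0.0003
```

```bash
python3 - <<'E'
from h import *
st(); d=shot('side','s2')
a=cv2.imread('pics/s2.png')[0:370,200:490]; cv2.imwrite('pics/s2c.png',cv2.resize(a,None,fx=1.6,fy=1.6))
E
```

```text
t 3.45 p [ 0.5045 -0.2876  0.092 ] yaw -10.5 F [-3.5  1.9  3.8] gap 0.0003 q [-10.  19. -22.   0. -49.  90.]
```

View pics/s2c.png

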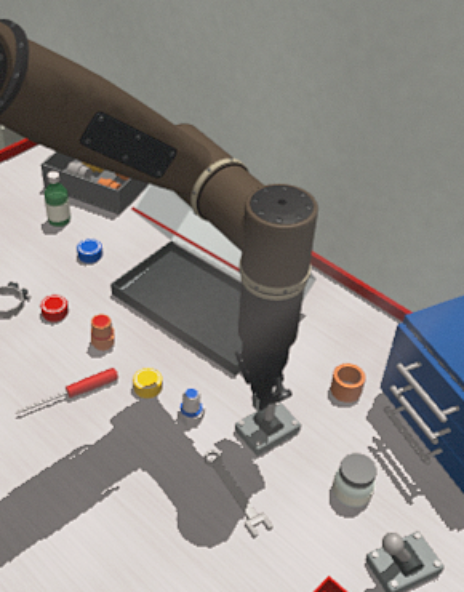

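Request:
{"name": "play_rows", "arguments": {"translation": [[0.008, 0, 0], [0.016, 0, 0.001], [0.024, 0, 0.002], [0.03, 0, 0.003], [0.034, 0, 0.004], [0.036, 0, 0.005]], "angular": [[0, 0, 0], [0, 0, 0], [0, 0, 0], [0, 0, 0], [0, 0, 0], [0, 0, 0]], "hand": [1, 1, 1, 1, 1, 1]}}

```text
time: 4.0
ee_pos: [0.5426, -0.2948, 0.0867]
orientation: [[0.983, -0.181, 0.003], [-0.181, -0.983, -0.003], [0.003, 0.003, -1.0]]
contact_force: [-1.4, 0.1, 3.9]
finger_gap: 0.0001
```

Request:
{"name": "play_rows", "arguments": {"translation": [[0.003, 0, 0], [0.006, 0, 0]], "angular": [[0, 0, 0], [0, 0, 0]], "hand": [1, 1]}}

```text
time: 4.17
ee_pos: [0.5444, -0.2951, 0.086]
orientation: [[0.983, -0.182, -0.006], [-0.182, -0.983, -0.001], [-0.005, 0.002, -1.0]]
contact_force: [-19.7, 7.1, 15.7]
finger_gap: -0.0004
```

Request:
{"name": "play_rows", "arguments": {"translation": [[0.003, 0, 0], [0.004, 0, 0]], "angular": [[0, 0, 0], [0, 0, 0]], "hand": [1, 1]}}

```text
time: 4.33
ee_pos: [0.5443, -0.2951, 0.086]
orientation: [[0.983, -0.182, -0.013], [-0.182, -0.983, 0.001], [-0.013, 0.002, -1.0]]
contact_force: [-17.4, 6.7, 16.7]
finger_gap: 0.0005
```

Request:
{"name": "play_rows", "arguments": {"translation": [[-0.03, 0, 0], [-0.06, 0, 0], [-0.06, 0, -0.04], [-0.06, 0, -0.08], [-0.06, 0, -0.12], [-0.06, 0, -0.16], [-0.06, 0, -0.16]], "angular": [[0, -0.01, 0], [0, -0.01, 0], [0, -0.01, 0], [0, -0.01, 0], [0, -0.01, 0], [0, -0.01, 0], [0, -0.01, 0]], "hand": [1, 1, 0, -1, -1, -1, -1]}}

```text
time: 4.92
ee_pos: [0.4914, -0.2861, 0.2561]
orientation: [[0.983, -0.181, -0.01], [-0.181, -0.983, -0.003], [-0.009, 0.005, -1.0]]
contact_force: [2.4, -1.2, 0.9]
finger_gap: 0.0606
```

```bash
python3 - <<'E'
from h import *
st(); d=shot('side','s3');d=shot('top','t3'); shot('wrist','w3')
for c,ce,s in blobs(d):
    if s[4]<600: print(c,ce.round(1),s.tolist(),'z26',ray(d,*ce,.026)[:2].round(4))
a=cv2.imread('pics/t3.png')[90:290,170:460]; cv2.imwrite('pics/t3c.png',cv2.resize(a,None,fx=2.75,fy=2.75,interpolation=cv2.INTER_CUBIC))
E
```

```text
t 4.92 p [ 0.4914 -0.2861  0.2561] yaw -10.4 F [ 2.4 -1.2  0.9] gap 0.0606 q [-10.  10. -11.   0. -70.  90.]
red [300.9  81.2] [236, 80, 120, 4, 196] z26 [0.9797 0.0302]
red [400.7  96.9] [357, 93, 90, 9, 383] z26 [ 0.9432 -0.2976]
red [293.  102.7] [234, 101, 123, 4, 164] z26 [0.9022 0.0505]
red [270.6 238.4] [267, 235, 8, 8, 54] z26 [0.459 0.085]
red [226.7 242.5] [221, 237, 12, 12, 116] z26 [0.4388 0.2153]
blue [450.3 138.7] [439, 133, 25, 12, 109] z26 [ 0.8085 -0.4571]
blue [513.7 164.1] [500, 157, 28, 15, 132] z26 [ 0.7358 -0.6544]
blue [203.7 187. ] [198, 182, 12, 11, 102] z26 [0.6053 0.3052]
blue [209.2 192.7] [202, 186, 12, 11, 22] z26 [0.5882 0.2859]
yellow [136.  118.6] [128, 113, 17, 13, 160] z26 [0.8175 0.5497]
```

View pics/t3c.png

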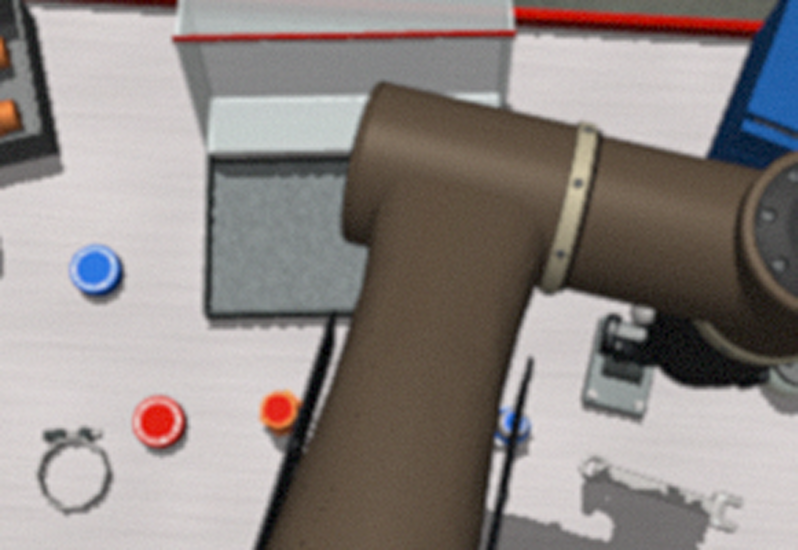

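View pics/s3.png

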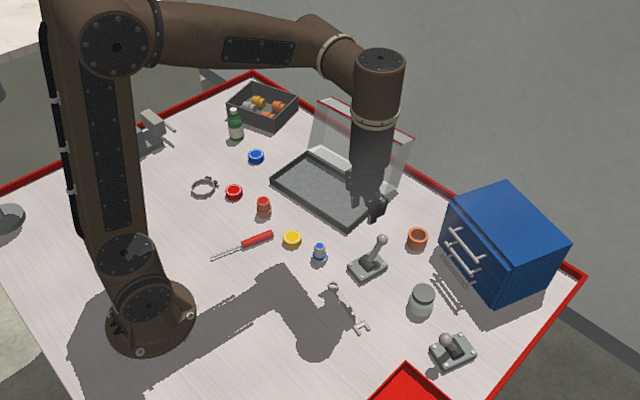

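View pics/w3.png

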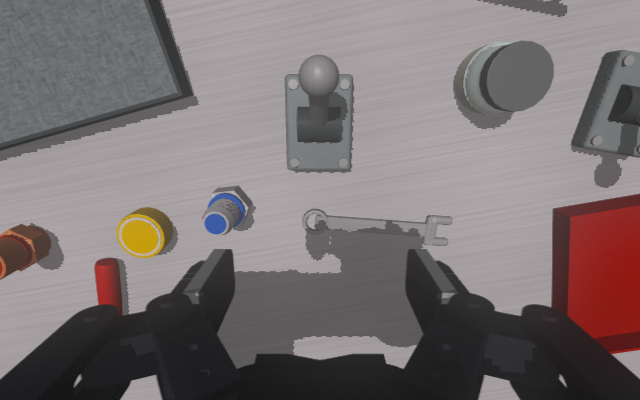

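```bash
python3 - <<'E'
from h import *
a=cv2.imread('pics/s3.png')[130:240,255:395]; cv2.imwrite('pics/s3c.png',cv2.resize(a,None,fx=5.5,fy=5.5,interpolation=cv2.INTER_CUBIC))
a=cv2.imread('pics/t3.png')[135:215,235:310]; cv2.imwrite('pics/t3d.png',cv2.resize(a,None,fx=7,fy=7,interpolation=cv2.INTER_CUBIC))
E
```

```text
(no output)
```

View pics/s3c.png

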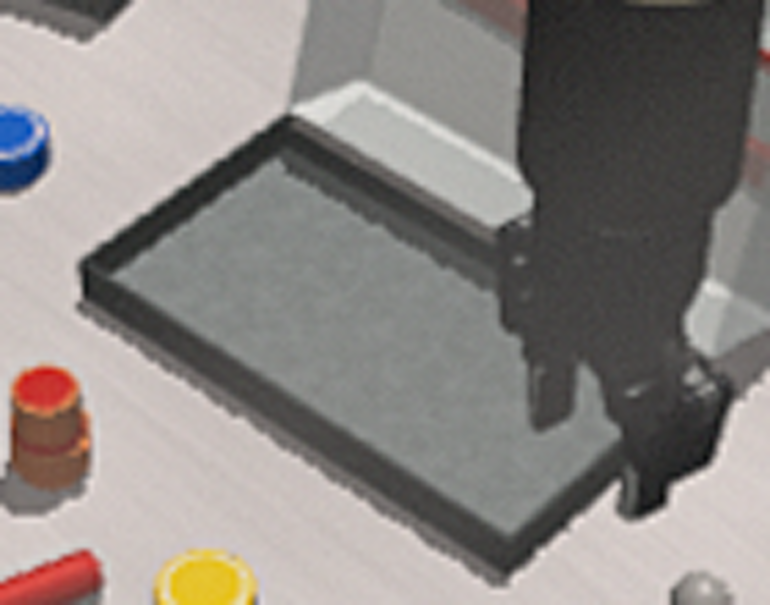

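View pics/t3d.png

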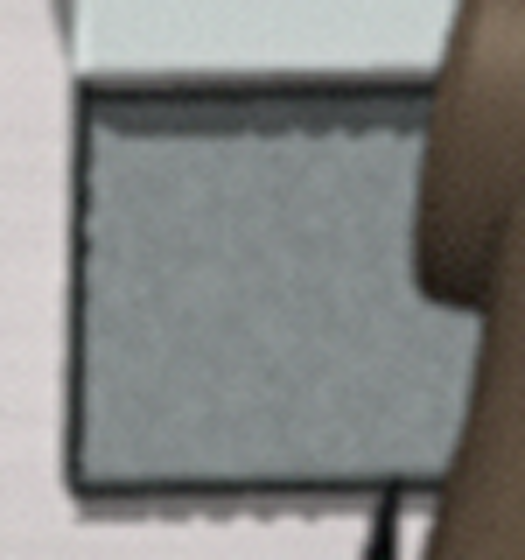

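```bash
python3 - <<'E'
from h import *
s,t=ld('s3'),ld('t3')
for z in (.03,.035):
    bl,fl,fr=[ray(s,255+u/5.5,130+v/5.5,z)[:2] for u,v in[(288,117),(82,262),(503,545)]]
    tb,tf=[ray(t,235+u/7,135+v/7,z)[:2] for u,v in[(80,83),(73,490)]]
    print(z,bl.round(4),fl.round(4),fr.round(4),tb.round(4),tf.round(4),np.linalg.norm(bl-fl),np.linalg.norm(fl-fr),np.linalg.norm(tb-tf))
    d=fl-fr; print('yaw',np.degrees(np.arctan2(-d[0],d[1])),'centre',((bl+fr)/2).round(4)); d=bl-fl;print(np.degrees(np.arctan2(d[1],d[0])),)
    d=tb-tf;print(np.degrees(np.arctan2(d[1],d[0])),)
print('ball',tri(t,(170+640/2.75,90+314/2.75),s,(382,241)).round(3))
w=ld('w3')
print(ray(w,192,96,.035).round(4), ray(w,192,96,.03).round(4))
E
```

```text
0.03 [0.745  0.1839] [0.5607 0.1714] [ 0.5815 -0.1627] [0.7418 0.1854] [0.5556 0.1699] 0.18476119897783932 0.33475717610575406 0.18681370753168472
yaw 3.556062031748004 centre [0.6632 0.0106]
3.8826743115399505
4.738860616165088
0.035 [0.741  0.1796] [0.5575 0.1672] [ 0.5782 -0.1655] [0.7401 0.1843] [0.5547 0.1689] 0.18395515634568563 0.33329675824284044 0.1860491773910431
yaw 3.5560620317480023 centre [0.6596 0.0071]
3.882674311539914
4.738860616165071
ball [ 0.575 -0.298  0.097]
[ 0.5813 -0.1717  0.035 ] [ 0.5816 -0.1699  0.03  ]
```

```bash
python3 - <<'E'
from h import *
w=ld('w3'); 
for c,ce,s in blobs(w,200): print(c,ce.round(0),ray(w,*ce,.026)[:2].round(4),ray(w,*ce,.065)[:2].round(4))
go([.445,-.065,.12],-86.3)
E
```

```text
red [606. 277.] [ 0.2921 -0.5959] [ 0.3207 -0.5638]
red [105. 285.] [ 0.3911 -0.0029] [ 0.4091 -0.0343]
blue [215. 224.] [ 0.4428 -0.1544] [ 0.4552 -0.1696]
yellow [143. 233.] [ 0.4474 -0.0703] [ 0.4594 -0.0945]
yellow [139. 236.] [ 0.4438 -0.0644] [ 0.4561 -0.0892]
go [ 0.445 -0.065  0.12 ] -86.3 T [-0.0793, -0.2078, 0.1286] W [0.015, 0.017, 1.323] rows>= 10.6
```

Request:
{"name": "play_rows", "arguments": {"translation": [[-0.079, -0.208, 0.129], [-0.079, -0.208, 0.129], [-0.079, -0.208, 0.129], [-0.079, -0.208, 0.129], [-0.079, -0.208, 0.129], [-0.079, -0.208, 0.129], [-0.079, -0.208, 0.129], [-0.079, -0.208, 0.129], [-0.079, -0.208, 0.129], [-0.079, -0.208, 0.129], [-0.079, -0.208, 0.129], [-0.079, -0.208, 0.129], [-0.079, -0.208, 0.129]], "angular": [[0.015, 0.017, 1.323], [0.015, 0.017, 1.323], [0.015, 0.017, 1.323], [0.015, 0.017, 1.323], [0.015, 0.017, 1.323], [0.015, 0.017, 1.323], [0.015, 0.017, 1.323], [0.015, 0.017, 1.323], [0.015, 0.017, 1.323], [0.015, 0.017, 1.323], [0.015, 0.017, 1.323], [0.015, 0.017, 1.323], [0.015, 0.017, 1.323]], "hand": [-1, -1, -1, -1, -1, -1, -1, -1, -1, -1, -1, -1, -1]}}

```text
time: 6.15
ee_pos: [0.4446, -0.0649, 0.1186]
orientation: [[0.067, -0.998, -0.002], [-0.998, -0.067, -0.0], [0.0, 0.002, -1.0]]
contact_force: [-0.1, 0.7, 0.3]
finger_gap: 0.0851
```

```bash
python3 - <<'E'
from h import *
st(); w=shot('wrist','w4')
for c,ce,s in blobs(w,200): print(c,ce.round(0),ray(w,*ce,.026)[:2].round(4),ray(w,*ce,.065)[:2].round(4))
go([.445,-.065,.003],-86.3)
E
```

```text
t 6.15 p [ 0.4446 -0.0649  0.1186] yaw -86.1 F [-0.1  0.7  0.3] gap 0.0851 q [ 17.   6. -36.  -0. -49. -13.]
red [387. 286.] [3.878e-01 2.000e-04] [ 0.398  -0.0219]
blue [312.  27.] [ 0.457  -0.1775] [ 0.4557 -0.1702]
blue [305.  64.] [ 0.4598 -0.1555] [ 0.4581 -0.1518]
yellow [322. 198.] [ 0.443  -0.0669] [ 0.444  -0.0778]
yellow [321. 201.] [ 0.4436 -0.0649] [ 0.4446 -0.0762]
go [ 0.445 -0.065  0.003] -86.3 T [0.0, -0.0004, 0.1158] W [0.002, -0.0, 0.004] rows>= 2.8
```

View pics/w4.png

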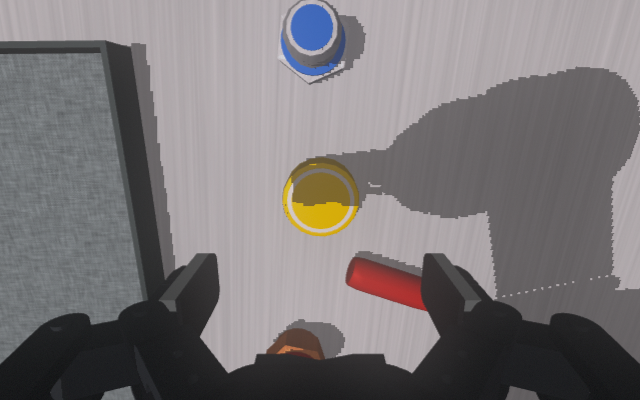

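Request:
{"name": "play_rows", "arguments": {"translation": [[0, 0, 0.04], [0, 0, 0.08], [0, 0, 0.105], [0, 0, 0.116], [0, 0, 0.116], [0, 0, 0.116], [0, 0, 0.116], [0, 0, 0.116], [0, 0, 0.116], [0, 0, 0.116], [0, 0, 0.116]], "angular": [[0, 0, 0], [0, 0, 0], [0, 0, 0], [0, 0, 0], [0, 0, 0], [0, 0, 0], [0, 0, 0], [0, 0, 0], [0, 0, 0], [0, 0, 0], [0, 0, 0]], "hand": [-1, -1, -1, -1, -1, 0.5, 0.5, 0.5, 0.5, 0.5, 0.5], "squeeze": 40}}

```text
time: 7.12
ee_pos: [0.4454, -0.0648, 0.0041]
orientation: [[0.069, -0.998, 0.001], [-0.998, -0.069, 0.0], [-0.0, -0.001, -1.0]]
contact_force: [-2.3, 0.2, 7.0]
finger_gap: 0.0546
```

Request:
{"name": "play_rows", "arguments": {"translation": [[0, 0, -0.04], [0, 0, -0.08], [0, 0, -0.11], [0, 0, -0.11]], "angular": [[0, 0, 0], [0, 0, 0], [0, 0, 0], [0, 0, 0]], "hand": [0.5, 0.5, 0.5, 0.5]}}

```text
time: 7.45
ee_pos: [0.4493, -0.0642, 0.1208]
orientation: [[0.071, -0.997, 0.012], [-0.997, -0.071, 0.002], [-0.001, -0.012, -1.0]]
contact_force: [1.5, 0.9, -1.5]
finger_gap: 0.0546
```

```bash
python3 - <<'E'
from h import *
st(); w=shot('wrist','w5')
th=np.radians(3.7); c=np.array([.661,.009])
for y in(-.1,0,.1): print(y,(c+y*np.array([-np.sin(th),np.cos(th)])).round(4))
p=c-.1*np.array([-np.sin(th),np.cos(th)])
go([*p,.12],-86.3)
E
```

```text
t 7.45 p [ 0.4493 -0.0642  0.1208] yaw -85.9 F [ 1.5  0.9 -1.5] gap 0.0546 q [ 17.   5. -36.   0. -48. -13.]
-0.1 [ 0.6675 -0.0908]
0 [0.661 0.009]
0.1 [0.6545 0.1088]
go [ 0.667 -0.091  0.12 ] -86.3 T [0.0419, -0.2172, 0.0001] W [-0.009, 0.002, 0.005] rows>= 5.3
```

View pics/w5.png

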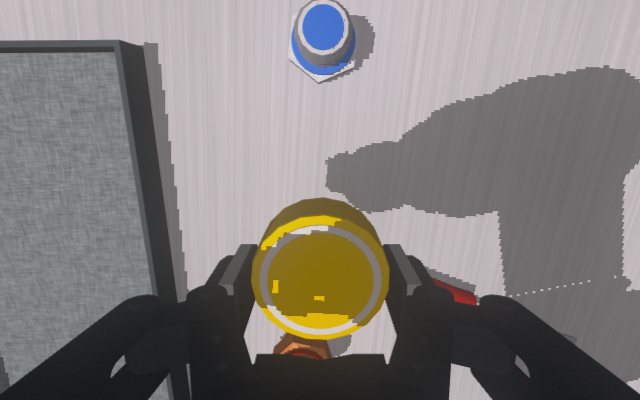

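Request:
{"name": "play_rows", "arguments": {"translation": [[0.042, -0.217, 0], [0.042, -0.217, 0], [0.042, -0.217, 0], [0.042, -0.217, 0], [0.042, -0.217, 0], [0.042, -0.217, 0], [0.042, -0.217, 0], [0.042, -0.217, 0]], "angular": [[-0.009, 0.002, 0.005], [-0.009, 0.002, 0.005], [-0.009, 0.002, 0.005], [-0.009, 0.002, 0.005], [-0.009, 0.002, 0.005], [-0.009, 0.002, 0.005], [-0.009, 0.002, 0.005], [-0.009, 0.002, 0.005]], "hand": [0.5, 0.5, 0.5, 0.5, 0.5, 0.5, 0.5, 0.5]}}

```text
time: 8.17
ee_pos: [0.6669, -0.0911, 0.1182]
orientation: [[0.064, -0.998, -0.002], [-0.998, -0.064, -0.0], [-0.0, 0.002, -1.0]]
contact_force: [-0.9, 0.7, -1.3]
finger_gap: 0.0545
```

```bash
python3 - <<'E'
from h import *
st(); w=shot('wrist','w6');shot('side','s6'); 
go([.667,-.091,.010],-86.3)
a=cv2.imread('pics/s6.png')[130:240,255:395]; cv2.imwrite('pics/s6c.png',cv2.resize(a,None,fx=5.5,fy=5.5,interpolation=cv2.INTER_CUBIC))
E
```

```text
t 8.17 p [ 0.6669 -0.0911  0.1182] yaw -86.3 F [-0.9  0.7 -1.3] gap 0.0545 q [  9.  25.  -8.  -0. -57.  -5.]
go [ 0.667 -0.091  0.01 ] -86.3 T [0.0002, -0.0012, 0.1093] W [0.001, 0.0, 0.0] rows>= 2.6
```

View pics/w6.png

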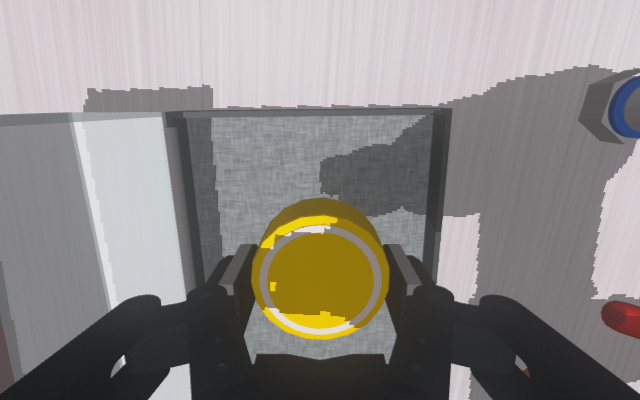

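View pics/s6c.png

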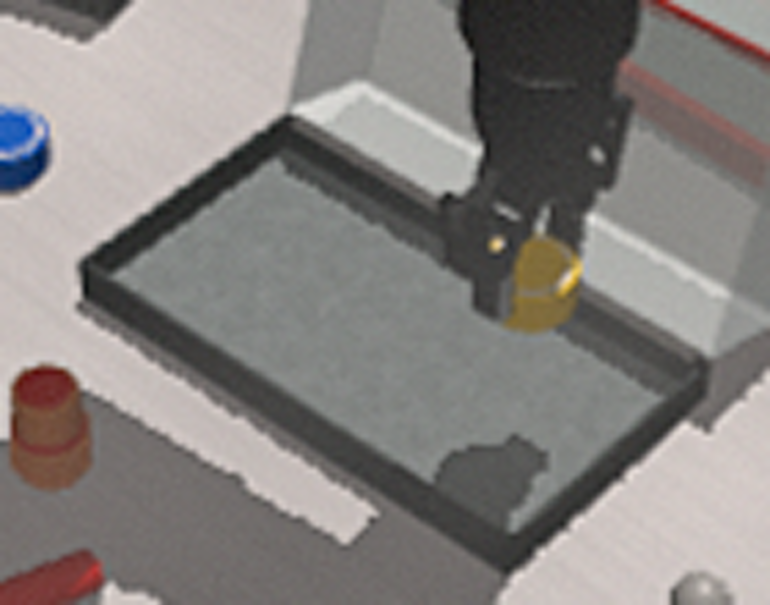

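Request:
{"name": "play_rows", "arguments": {"translation": [[0, 0, 0.04], [0, -0.001, 0.075], [0, -0.001, 0.095], [0, -0.001, 0.105], [0, -0.001, 0.109], [0, -0.001, 0.109], [0, -0.001, 0.109], [0, -0.001, 0.109], [0, -0.001, 0.109], [0, -0.001, 0.07], [0, -0.001, 0.03], [0, -0.001, -0.01]], "angular": [[0, 0, 0], [0, 0, 0], [0, 0, 0], [0, 0, 0], [0, 0, 0], [0, 0, 0], [0, 0, 0], [0, 0, 0], [0, 0, 0], [0, 0, 0], [0, 0, 0], [0, 0, 0]], "hand": [0.5, 0.5, 0.5, 0.5, 0.5, 0.5, -0.8, -0.8, -0.8, -0.8, -0.8, -0.8]}}

```text
time: 9.27
ee_pos: [0.6668, -0.091, 0.1313]
orientation: [[0.065, -0.998, -0.002], [-0.998, -0.065, -0.0], [0.0, 0.002, -1.0]]
contact_force: [1.5, 0.6, -0.5]
finger_gap: 0.0767
```

```bash
python3 - <<'E'
from h import *
st(); w=shot('wrist','w7');s=shot('side','s7'); 
for c,ce,q in blobs(s): 
  if q[4]<200:print(c,ce.round(0),ray(s,*ce,.026)[:2].round(4),ray(s,*ce,.031)[:2].round(4),q[2:])
go([.4393,.2156,.12],-86.3)
a=cv2.imread('pics/s7.png')[130:240,255:395]; cv2.imwrite('pics/s7c.png',cv2.resize(a,None,fx=5.5,fy=5.5,interpolation=cv2.INTER_CUBIC))
E
```

```text
t 9.27 p [ 0.6668 -0.091   0.1313] yaw -86.3 F [ 1.5  0.6 -0.5] gap 0.0767 q [  9.  25.  -7.   0. -59.  -5.]
red [307. 106.] [0.9375 0.392 ] [0.9326 0.3868] [17 16 85]
red [329. 106.] [0.9976 0.3286] [0.9925 0.3236] [23 13 28]
red [430. 181.] [ 0.9432 -0.207 ] [ 0.9383 -0.2096] [ 51  32 158]
red [233. 189.] [0.44   0.2157] [0.4373 0.2113] [11  8 72]
red [234. 196.] [0.4221 0.1881] [0.4195 0.1838] [16 13 79]
red [262. 200.] [0.4785 0.1123] [0.4756 0.1083] [10  7 47]
blue [255. 153.] [0.6069 0.3062] [0.6035 0.3014] [11  7 54]
blue [255. 160.] [0.5833 0.2765] [0.58   0.2718] [14  8 63]
blue [534. 263.] [ 0.8821 -0.6236] [ 0.8775 -0.6243] [12  6 22]
blue [526. 269.] [ 0.8465 -0.6163] [ 0.842  -0.6171] [ 7  9 20]
blue [516. 273.] [ 0.8134 -0.6038] [ 0.8091 -0.6047] [ 9 10 29]
yellow [348. 201.] [ 0.6734 -0.0835] [ 0.6697 -0.0866] [12  9 49]
go [0.439 0.216 0.12 ] -86.3 T [-0.3213, 0.2119, 0.0158] W [-0.013, -0.001, 0.002] rows>= 9.2
```

View pics/w7.png

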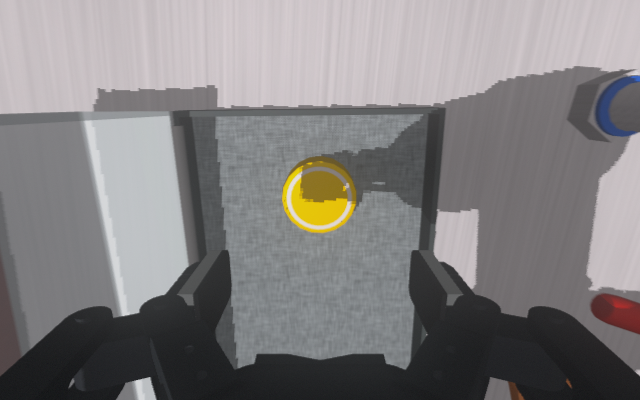

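View pics/s7c.png

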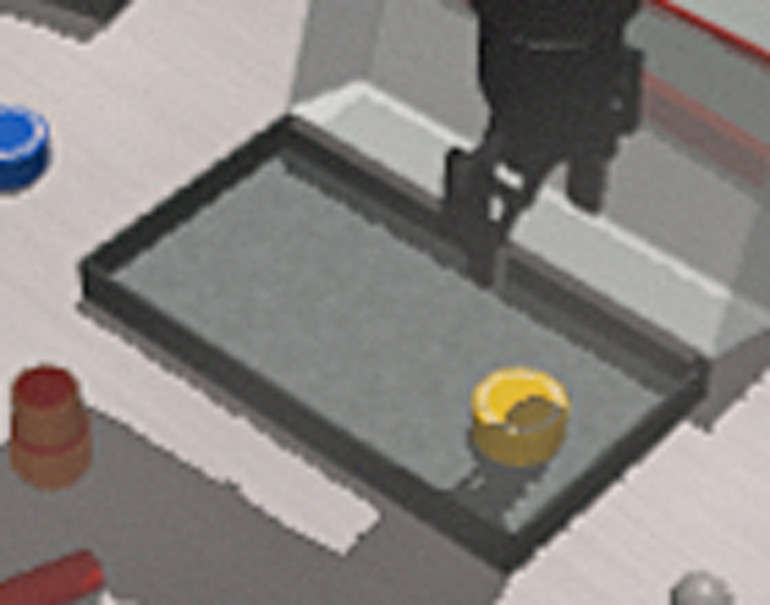

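Request:
{"name": "play_rows", "arguments": {"translation": [[-0.321, 0.212, 0.016], [-0.321, 0.212, 0.016], [-0.321, 0.212, 0.016], [-0.321, 0.212, 0.016], [-0.321, 0.212, 0.016], [-0.321, 0.212, 0.016], [-0.321, 0.212, 0.016], [-0.321, 0.212, 0.016], [-0.321, 0.212, 0.016], [-0.321, 0.212, 0.016], [-0.321, 0.212, 0.016], [-0.321, 0.212, 0.016]], "angular": [[0, 0, 0], [0, 0, 0], [0, 0, 0], [0, 0, 0], [0, 0, 0], [0, 0, 0], [0, 0, 0], [0, 0, 0], [0, 0, 0], [0, 0, 0], [0, 0, 0], [0, 0, 0]], "hand": [-1, -1, -1, -1, -1, -1, -1, -1, -1, -1, -1, -1]}}

```text
time: 10.37
ee_pos: [0.4393, 0.2161, 0.1208]
orientation: [[0.068, -0.998, 0.014], [-0.998, -0.068, 0.001], [-0.0, -0.014, -1.0]]
contact_force: [0.3, -1.1, 0.3]
finger_gap: 0.0857
```

```bash
python3 - <<'E'
from h import *
st(); w=shot('wrist','w8')
for c,ce,s in blobs(w,200): print(c,ce.round(0),ray(w,*ce,.026)[:2].round(4),s[2:])
go([.4393,.2156,.003],-86.3)
E
```

```text
t 10.37 p [0.4393 0.2161 0.1208] yaw -86.1 F [ 0.3 -1.1  0.3] gap 0.0857 q [ 50.   9. -32.   1. -49. -46.]
red [312. 211.] [0.4454 0.2248] [ 74  63 403]
red [322. 212.] [0.438  0.2253] [  56   34 1074]
blue [107. 282.] [0.6024 0.2951] [ 69  61 464]
blue [104. 294.] [0.6054 0.3059] [  52   47 1842]
go [0.439 0.216 0.003] -86.3 T [-0.0002, 0.0019, 0.1175] W [-0.014, -0.0, 0.002] rows>= 2.8
```

View pics/w8.png

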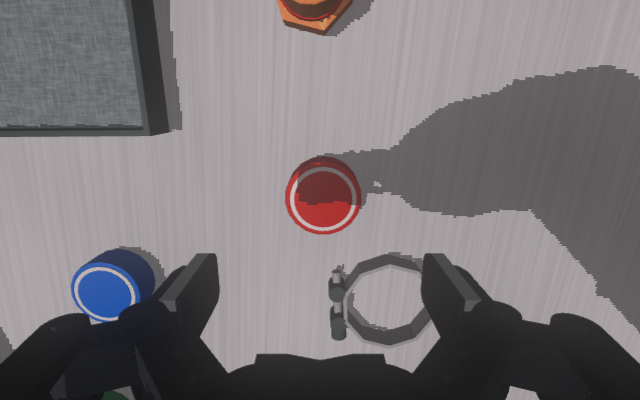

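Request:
{"name": "play_rows", "arguments": {"translation": [[0, 0.001, 0.04], [0, 0.002, 0.08], [0, 0.002, 0.106], [0, 0.002, 0.117], [0, 0.002, 0.117], [0, 0.002, 0.117], [0, 0.002, 0.117], [0, 0.002, 0.117], [0, 0.002, 0.117], [0, 0.002, 0.117], [0, 0.002, 0.117], [0, 0.002, 0.08], [0, 0.002, 0.04], [0, 0.002, 0], [0, 0.002, 0]], "angular": [[-0.014, 0, 0], [-0.014, 0, 0], [-0.014, 0, 0], [-0.014, 0, 0], [-0.014, 0, 0], [-0.014, 0, 0], [-0.014, 0, 0], [-0.014, 0, 0], [-0.014, 0, 0], [-0.014, 0, 0], [-0.014, 0, 0], [-0.014, 0, 0], [-0.014, 0, 0], [-0.014, 0, 0], [-0.014, 0, 0]], "hand": [-1, -1, -1, -1, -1, 0.5, 0.5, 0.5, 0.5, 0.5, 0.5, 0.5, 0.5, 0.5, 0.5]}}

```text
time: 11.67
ee_pos: [0.4411, 0.2183, 0.1288]
orientation: [[0.069, -0.998, 0.01], [-0.998, -0.068, 0.008], [-0.008, -0.01, -1.0]]
contact_force: [1.3, 1.0, -1.1]
finger_gap: 0.0542
```

```bash
python3 - <<'E'
from h import *
st(); w=shot('wrist','w9')
go([.661,.009,.12],-86.3)
E
```

```text
t 11.67 p [0.4411 0.2183 0.1288] yaw -86.1 F [ 1.3  1.  -1.1] gap 0.0542 q [ 49.   8. -31.   0. -50. -46.]
go [0.661 0.009 0.12 ] -86.3 T [0.223, -0.2066, 0.0056] W [-0.007, 0.007, 0.003] rows>= 7.3
```

View pics/w9.png

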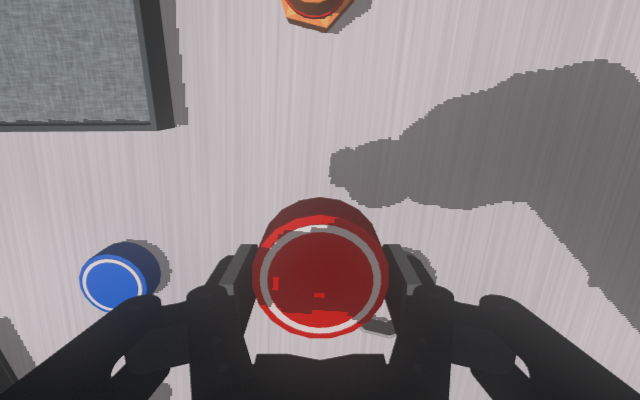

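Request:
{"name": "play_rows", "arguments": {"translation": [[0.223, -0.207, 0.006], [0.223, -0.207, 0.006], [0.223, -0.207, 0.006], [0.223, -0.207, 0.006], [0.223, -0.207, 0.006], [0.223, -0.207, 0.006], [0.223, -0.207, 0.006], [0.223, -0.207, 0.006], [0.223, -0.207, 0.006]], "angular": [[-0.007, 0.007, 0.003], [-0.007, 0.007, 0.003], [-0.007, 0.007, 0.003], [-0.007, 0.007, 0.003], [-0.007, 0.007, 0.003], [-0.007, 0.007, 0.003], [-0.007, 0.007, 0.003], [-0.007, 0.007, 0.003], [-0.007, 0.007, 0.003]], "hand": [0.5, 0.5, 0.5, 0.5, 0.5, 0.5, 0.5, 0.5, 0.5]}}

```text
time: 12.47
ee_pos: [0.6629, 0.0061, 0.118]
orientation: [[0.061, -0.998, -0.001], [-0.998, -0.061, -0.001], [0.001, 0.001, -1.0]]
contact_force: [-0.4, 1.0, -0.7]
finger_gap: 0.0545
```

```bash
python3 - <<'E'
from h import *
st();go([.661,.009,.010],-86.3)
E
```

```text
t 12.47 p [0.6629 0.0061 0.118 ] yaw -86.5 F [-0.4  1.  -0.7] gap 0.0545 q [ 17.  24.  -9.   0. -57. -14.]
go [0.661 0.009 0.01 ] -86.3 T [-0.0031, 0.0016, 0.108] W [0.001, -0.001, -0.004] rows>= 2.6
```

Request:
{"name": "play_rows", "arguments": {"translation": [[-0.003, 0.002, 0.04], [-0.003, 0.002, 0.075], [-0.003, 0.002, 0.095], [-0.003, 0.002, 0.104], [-0.003, 0.002, 0.108], [-0.003, 0.002, 0.108], [-0.003, 0.002, 0.108], [-0.003, 0.002, 0.108], [-0.003, 0.002, 0.108], [-0.003, 0.002, 0.07], [-0.003, 0.002, 0.03], [-0.003, 0.002, -0.01]], "angular": [[0, 0, 0], [0, 0, 0], [0, 0, 0], [0, 0, 0], [0, 0, 0], [0, 0, 0], [0, 0, 0], [0, 0, 0], [0, 0, 0], [0, 0, 0], [0, 0, 0], [0, 0, 0]], "hand": [0.5, 0.5, 0.5, 0.5, 0.5, 0.5, -0.8, -0.8, -0.8, -0.8, -0.8, -0.8]}}

```text
time: 13.47
ee_pos: [0.6603, 0.0089, 0.1293]
orientation: [[0.061, -0.998, -0.002], [-0.998, -0.061, -0.001], [0.001, 0.002, -1.0]]
contact_force: [0.1, 0.5, -0.2]
finger_gap: 0.0768
```

```bash
python3 - <<'E'
from h import *
st(); s=shot('side','s8'); 
for c,ce,q in blobs(s): 
  if q[4]<120:print(c,ce.round(0),ray(s,*ce,.026)[:2].round(4),ray(s,*ce,.031)[:2].round(4),q[2:])
go([.606,.306,.12],-86.3)
E
```

```text
t 13.47 p [0.6603 0.0089 0.1293] yaw -86.5 F [ 0.1  0.5 -0.2] gap 0.0768 q [ 18.  24.  -9.   0. -58. -14.]
red [304. 103.] [0.943 0.411] [0.9381 0.4057] [14 12 47]
red [365. 113.] [1.0669 0.1986] [1.0615 0.1942] [43 22 43]
red [366. 126.] [1.0118 0.1426] [1.0067 0.1385] [46 24 51]
red [140. 124.] [0.3993 0.7375] [0.3968 0.7308] [ 7  7 25]
red [324. 187.] [0.6645 0.0185] [0.6609 0.0149] [11  7 41]
red [262. 200.] [0.4782 0.1117] [0.4753 0.1077] [10  7 46]
blue [255. 153.] [0.6069 0.3062] [0.6035 0.3014] [11  7 54]
blue [255. 160.] [0.5836 0.2767] [0.5803 0.272 ] [14  8 62]
blue [319. 245.] [ 0.4805 -0.1476] [ 0.4776 -0.1505] [ 7  5 27]
blue [319. 257.] [ 0.4498 -0.178 ] [ 0.447  -0.1808] [13  8 23]
yellow [349. 202.] [ 0.6725 -0.0887] [ 0.6688 -0.0918] [12  9 76]
yellow [350. 207.] [ 0.6582 -0.1039] [ 0.6546 -0.1069] [17  6 23]
go [0.606 0.306 0.12 ] -86.3 T [-0.2998, 0.0407, 0.0189] W [-0.011, -0.001, -0.002] rows>= 7.3
```

View pics/s8.png

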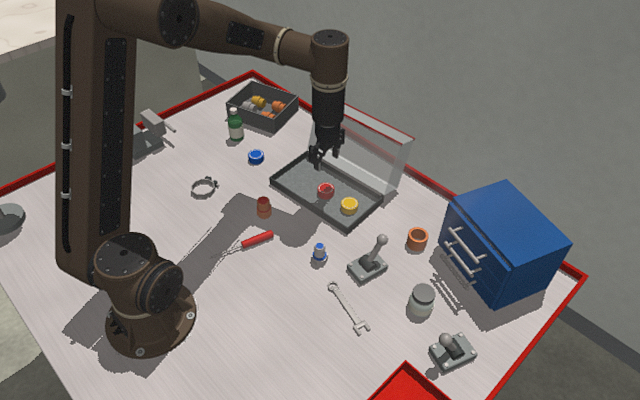

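Request:
{"name": "play_rows", "arguments": {"translation": [[-0.3, 0.041, 0.01], [-0.3, 0.041, 0.01], [-0.3, 0.041, 0.01], [-0.3, 0.041, 0.01], [-0.3, 0.041, 0.01], [-0.3, 0.041, 0.01], [-0.3, 0.041, 0.01], [-0.3, 0.041, 0.01], [-0.3, 0.041, 0.01], [-0.3, 0.041, 0.01]], "angular": [[0, 0, 0], [0, 0, 0], [0, 0, 0], [0, 0, 0], [0, 0, 0], [0, 0, 0], [0, 0, 0], [0, 0, 0], [0, 0, 0], [0, 0, 0]], "hand": [-1, -1, -1, -1, -1, -1, -1, -1, -1, -1]}}

```text
time: 14.35
ee_pos: [0.6052, 0.3072, 0.1291]
orientation: [[0.064, -0.998, 0.012], [-0.998, -0.064, 0.0], [0.0, -0.012, -1.0]]
contact_force: [0.8, 0.2, -0.2]
finger_gap: 0.085
```

```bash
python3 - <<'E'
from h import *
st(); w=shot('wrist','w10'); t=ld('top0'); print('bottle',ray(t,147,168,.13).round(3), ray(ld('side0'),234,110,.13).round(3))
for c,ce,s in blobs(w,200): print(c,ce.round(0),ray(w,*ce,.026)[:2].round(4),s[2:])
go([.606,.306,.003],-86.3)
E
```

```text
t 14.35 p [0.6052 0.3072 0.1291] yaw -86.3 F [ 0.8  0.2 -0.2] gap 0.085 q [ 44.  25.  -7.   1. -58. -40.]
bottle [0.628 0.441 0.13 ] [0.631 0.442 0.13 ]
blue [311. 204.] [0.6122 0.3134] [ 72  64 356]
blue [320. 206.] [0.6056 0.3142] [  55   45 1108]
go [0.606 0.306 0.003] -86.3 T [0.0001, 0.0009, 0.1261] W [-0.011, -0.0, -0.001] rows>= 3.0
```

View pics/w10.png

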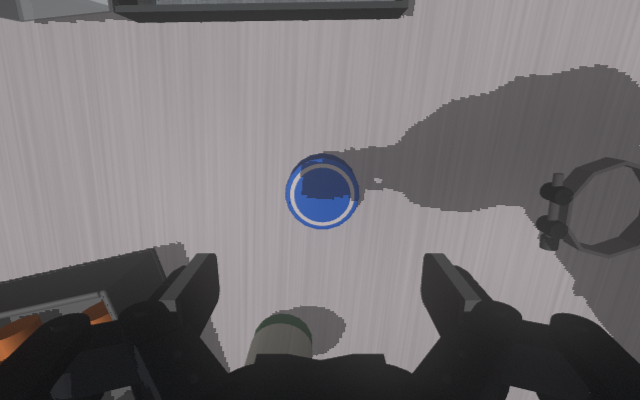

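Request:
{"name": "play_rows", "arguments": {"translation": [[0, 0.001, 0.04], [0, 0.001, 0.08], [0, 0.001, 0.113], [0, 0.001, 0.126], [0, 0.001, 0.126], [0, 0.001, 0.126], [0, 0.001, 0.126], [0, 0.001, 0.126], [0, 0.001, 0.126], [0, 0.001, 0.126], [0, 0.001, 0.126], [0, 0.001, 0.09], [0, 0.001, 0.05], [0, 0.001, 0.008], [0, 0.001, 0.008]], "angular": [[-0.011, 0, 0], [-0.011, 0, 0], [-0.011, 0, 0], [-0.011, 0, 0], [-0.011, 0, 0], [-0.011, 0, 0], [-0.011, 0, 0], [-0.011, 0, 0], [-0.011, 0, 0], [-0.011, 0, 0], [-0.011, 0, 0], [-0.011, 0, 0], [-0.011, 0, 0], [-0.011, 0, 0], [-0.011, 0, 0]], "hand": [-1, -1, -1, -1, -1, 0.5, 0.5, 0.5, 0.5, 0.5, 0.5, 0.5, 0.5, 0.5, 0.5]}}

```text
time: 15.65
ee_pos: [0.609, 0.309, 0.1323]
orientation: [[0.065, -0.998, 0.014], [-0.998, -0.065, 0.008], [-0.007, -0.014, -1.0]]
contact_force: [1.3, 0.4, 0.6]
finger_gap: 0.0545
```

```bash
python3 - <<'E'
from h import *
st(); w=shot('wrist','w11')
go([.6545,.109,.12],-86.3)
E
```

```text
t 15.65 p [0.609  0.309  0.1323] yaw -86.3 F [1.3 0.4 0.6] gap 0.0545 q [ 43.  25.  -6.   0. -58. -40.]
go [0.654 0.109 0.12 ] -86.3 T [0.202, -0.0341, 0.0077] W [-0.01, 0.006, -0.0] rows>= 4.9
```

View pics/w11.png

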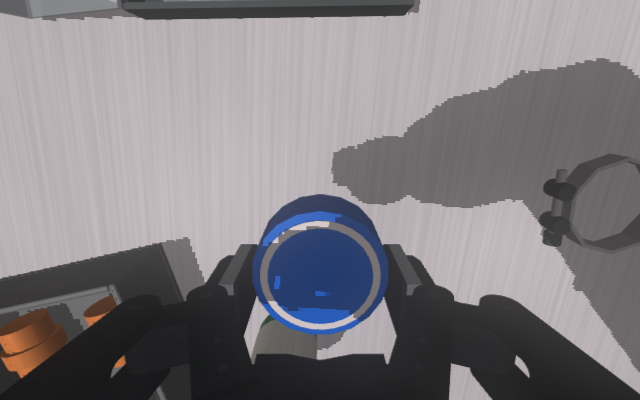

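Request:
{"name": "play_rows", "arguments": {"translation": [[0.202, -0.034, 0.008], [0.202, -0.034, 0.008], [0.202, -0.034, 0.008], [0.202, -0.034, 0.008], [0.202, -0.034, 0.008], [0.202, -0.034, 0.008], [0.202, -0.034, 0.008], [0.202, -0.034, 0.008]], "angular": [[-0.01, 0.006, 0], [-0.01, 0.006, 0], [-0.01, 0.006, 0], [-0.01, 0.006, 0], [-0.01, 0.006, 0], [-0.01, 0.006, 0], [-0.01, 0.006, 0], [-0.01, 0.006, 0]], "hand": [0.5, 0.5, 0.5, 0.5, 0.5, 0.5, 0.5, 0.5]}}

```text
time: 16.37
ee_pos: [0.6545, 0.1089, 0.12]
orientation: [[0.063, -0.998, 0.001], [-0.998, -0.063, 0.001], [-0.001, -0.001, -1.0]]
contact_force: [0.1, -0.2, -0.8]
finger_gap: 0.0545
```

```bash
python3 - <<'E'
from h import *
st();go([.6545,.109,.010],-86.3)
E
```

```text
t 16.37 p [0.6545 0.1089 0.12  ] yaw -86.4 F [ 0.1 -0.2 -0.8] gap 0.0545 q [ 26.  24.  -9.  -0. -57. -23.]
go [0.654 0.109 0.01 ] -86.3 T [-0.0, 0.0001, 0.11] W [-0.001, 0.001, -0.001] rows>= 2.6
```

Request:
{"name": "play_rows", "arguments": {"translation": [[0, 0, 0.04], [0, 0, 0.075], [0, 0, 0.095], [0, 0, 0.106], [0, 0, 0.11], [0, 0, 0.11], [0, 0, 0.11], [0, 0, 0.11], [0, 0, 0.11], [0, 0, 0.07], [0, 0, 0.03], [0, 0, -0.01], [0, 0, -0.05], [0, 0, -0.05]], "angular": [[0, 0, 0], [0, 0, 0], [0, 0, 0], [0, 0, 0], [0, 0, 0], [0, 0, 0], [0, 0, 0], [0, 0, 0], [0, 0, 0], [0, 0, 0], [0, 0, 0], [0, 0, 0], [0, 0, 0], [0, 0, 0]], "hand": [0.5, 0.5, 0.5, 0.5, 0.5, 0.5, -0.8, -0.8, -0.8, -0.8, -0.8, -0.8, -0.8, -0.8]}}

```text
time: 17.53
ee_pos: [0.6591, 0.11, 0.1806]
orientation: [[0.065, -0.998, 0.015], [-0.998, -0.065, 0.005], [-0.004, -0.016, -1.0]]
contact_force: [1.9, 0.1, 1.8]
finger_gap: 0.0772
```

```bash
python3 - <<'E'
from h import *
st(); s=shot('side','s9'); 
for c,ce,q in blobs(s): 
  if q[4]<120 and ce[1]>140:print(c,ce.round(0),ray(s,*ce,.031)[:2].round(4),'z65',ray(s,*ce,.065)[:2].round(4),q[2:])
w=shot('wrist','w12')
for c,ce,q in blobs(w,100): print(c,ce.round(0),ray(w,*ce,.031)[:2].round(4),q[2:])
a=cv2.imread('pics/s9.png')[130:270,235:395]; cv2.imwrite('pics/s9c.png',cv2.resize(a,None,fx=5,fy=5,interpolation=cv2.INTER_CUBIC)[:600])
go([.4556,.080,.14],-86.3)
E
```

```text
t 17.53 p [0.6591 0.11   0.1806] yaw -86.3 F [1.9 0.1 1.8] gap 0.0772 q [ 26.  21.  -5.   0. -63. -23.]
red [325. 188.] [0.6612 0.0089] z65 [ 0.6364 -0.0153] [12  8 68]
red [262. 200.] [0.4759 0.1081] z65 [0.4565 0.0811] [10  7 50]
blue [303. 173.] [0.6569 0.1106] z65 [0.6322 0.0835] [11  7 53]
blue [319. 245.] [ 0.4776 -0.1505] z65 [ 0.4582 -0.1699] [ 7  5 27]
blue [319. 257.] [ 0.4471 -0.1811] z65 [ 0.4286 -0.1996] [13  8 24]
yellow [349. 202.] [ 0.6686 -0.0918] z65 [ 0.6435 -0.113 ] [12  9 77]
yellow [349. 207.] [ 0.6536 -0.1064] z65 [ 0.629  -0.1271] [17  6 22]
red [327.  58.] [0.6598 0.0091] [ 69  74 805]
red [327.  58.] [0.6599 0.0093] [  52   57 2315]
red [633.  69.] [0.4205 0.0022] [ 20  34 355]
red [588. 174.] [0.4321 0.087 ] [ 30  41 898]
blue [322. 180.] [0.6573 0.1077] [ 63  61 485]
blue [325. 183.] [0.6546 0.1093] [  47   46 1666]
go [0.456 0.08  0.14 ] -86.3 T [0.0169, 0.2018, 0.0319] W [-0.007, 0.003, -0.001] rows>= 4.9
```

View pics/s9c.png

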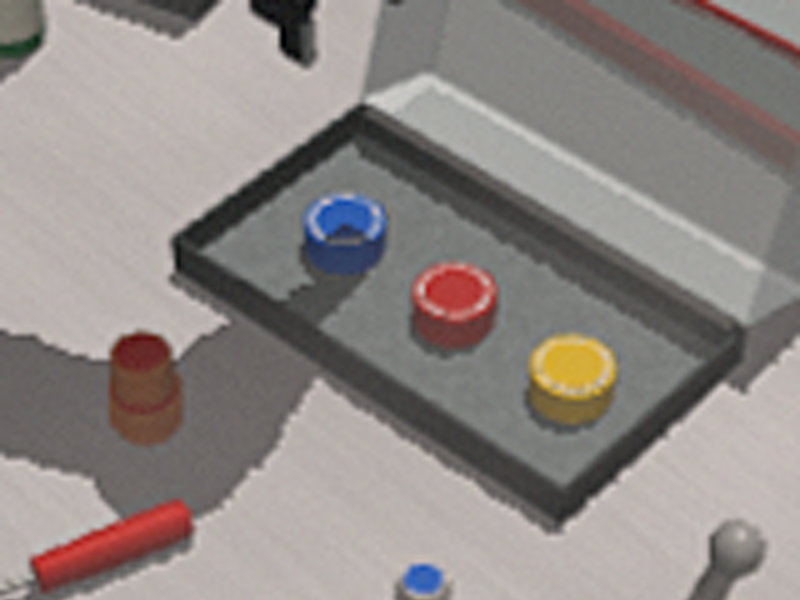

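View pics/w12.png

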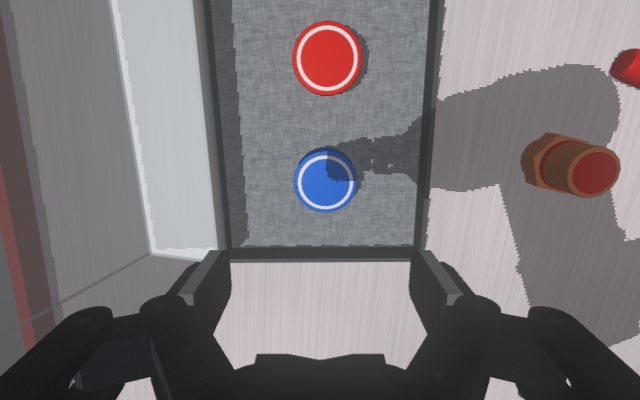

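Request:
{"name": "play_rows", "arguments": {"translation": [[0.016, 0.202, 0.032], [0.016, 0.202, 0.032], [0.016, 0.202, 0.032], [0.016, 0.202, 0.032], [0.016, 0.202, 0.032], [0.016, 0.202, 0.032], [0.016, 0.202, 0.032], [0.016, 0.202, 0.032], [0.016, 0.202, 0.032]], "angular": [[-0.007, 0.003, 0], [-0.007, 0.003, 0], [-0.007, 0.003, 0], [-0.007, 0.003, 0], [-0.007, 0.003, 0], [-0.007, 0.003, 0], [-0.007, 0.003, 0], [-0.007, 0.003, 0], [-0.007, 0.003, 0]], "hand": [-1, -1, -1, -1, -1, -1, -1, -1, -1]}}

```text
time: 18.38
ee_pos: [0.4563, 0.0813, 0.1399]
orientation: [[0.063, -0.998, 0.0], [-0.998, -0.063, -0.0], [0.0, -0.0, -1.0]]
contact_force: [-0.7, -0.5, -0.8]
finger_gap: 0.0857
```

```bash
python3 - <<'E'
from h import *
st()
w=shot('wrist','w13')
for c,ce,q in blobs(w,100): print(c,ce.round(0),ray(w,*ce,.065)[:2].round(4),q)
go([.456,.0805,.032],-86.3)
E
```

```text
t 18.38 p [0.4563 0.0813 0.1399] yaw -86.4 F [-0.7 -0.5 -0.8] gap 0.0857 q [ 35.   5. -33.   0. -52. -31.]
red [46. 76.] [0.6254 0.0086] [  0  35  76  83 970]
red [34. 77.] [0.6329 0.0097] [   3   46   62   63 2942]
red [417.  91.] [0.402  0.0034] [ 379   68   90   46 2055]
red [491. 119.] [0.3537 0.017 ] [467 107  42  26 504]
red [322. 219.] [0.4542 0.0892] [300 211  43  19 567]
blue [ 69. 209.] [0.6232 0.0924] [ 28 179  72  67 723]
blue [ 62. 213.] [0.6282 0.0961] [  35  189   54   50 2097]
go [0.456 0.08  0.032] -86.3 T [0.0007, 0.0003, 0.1078] W [0.0, -0.0, -0.002] rows>= 2.6
```

View pics/w13.png

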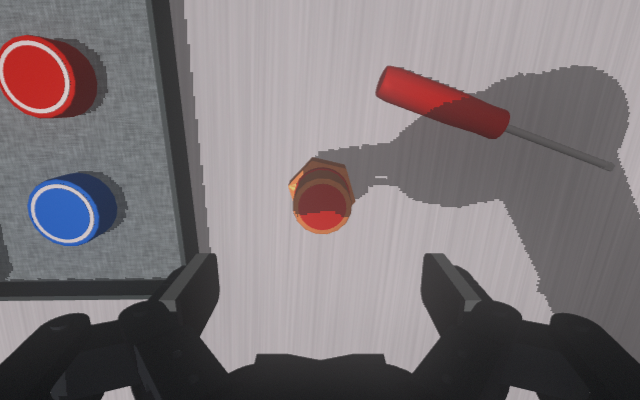

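Request:
{"name": "play_rows", "arguments": {"translation": [[0.001, 0, 0.04], [0.001, 0, 0.08], [0.001, 0, 0.1], [0.001, 0, 0.107], [0.001, 0, 0.107], [0.001, 0, 0.107], [0.001, 0, 0.107], [0.001, 0, 0.107], [0.001, 0, 0.107], [0.001, 0, 0.107], [0.001, 0, 0.107], [0.001, 0, 0.107]], "angular": [[0, 0, 0], [0, 0, 0], [0, 0, 0], [0, 0, 0], [0, 0, 0], [0, 0, 0], [0, 0, 0], [0, 0, 0], [0, 0, 0], [0, 0, 0], [0, 0, 0], [0, 0, 0]], "hand": [-1, -1, -1, -1, -1, 0.6, 0.6, 0.6, 0.6, 0.6, 0.6, 0.6], "squeeze": 50}}

```text
time: 19.43
ee_pos: [0.4571, 0.0807, 0.0342]
orientation: [[0.063, -0.998, 0.002], [-0.998, -0.063, 0.001], [-0.001, -0.002, -1.0]]
contact_force: [-2.0, 0.2, 5.4]
finger_gap: 0.0386
```

```bash
python3 - <<'E'
from h import *
st()
E
```

```text
t 19.43 p [0.4571 0.0807 0.0342] yaw -86.4 F [-2.   0.2  5.4] gap 0.0386 q [ 34.  14. -40.   0. -36. -31.]
```

Request:
{"name": "play_rows", "arguments": {"translation": [[0, 0, -0.02], [0, 0, -0.05], [0, 0, -0.09], [0, 0, -0.11], [0, 0, -0.11]], "angular": [[0, 0, 0], [0, 0, 0], [0, 0, 0], [0, 0, 0], [0, 0, 0]], "hand": [0.6, 0.6, 0.6, 0.6, 0.6]}}

```text
time: 19.85
ee_pos: [0.4596, 0.0819, 0.1497]
orientation: [[0.064, -0.998, 0.011], [-0.998, -0.064, 0.006], [-0.005, -0.011, -1.0]]
contact_force: [-0.2, 0.4, -1.7]
finger_gap: 0.0387
```

```bash
python3 - <<'E'
from h import *
st()
w=shot('wrist','w14');s=shot('side','s14')
a=cv2.imread('pics/s14.png')[130:250,235:395]; cv2.imwrite('pics/s14c.png',cv2.resize(a,None,fx=5,fy=5,interpolation=cv2.INTER_CUBIC))
go([.6603,.009,.15],-86.3)
E
```

```text
t 19.85 p [0.4596 0.0819 0.1497] yaw -86.3 F [-0.2  0.4 -1.7] gap 0.0387 q [ 34.   5. -32.   0. -53. -31.]
go [0.66  0.009 0.15 ] -86.3 T [0.0845, -0.1983, -0.0039] W [-0.005, 0.003, -0.001] rows>= 5.2
```

View pics/w14.png

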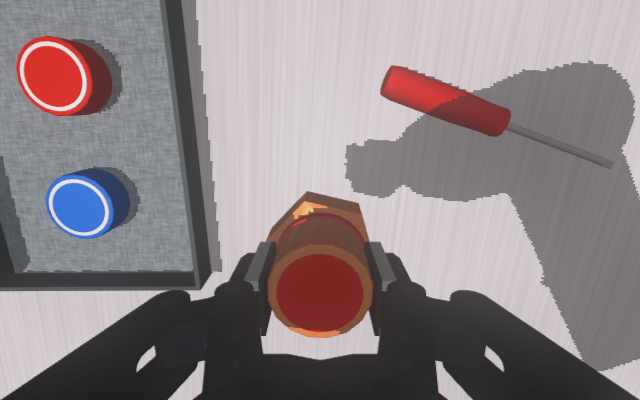

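View pics/s14c.png

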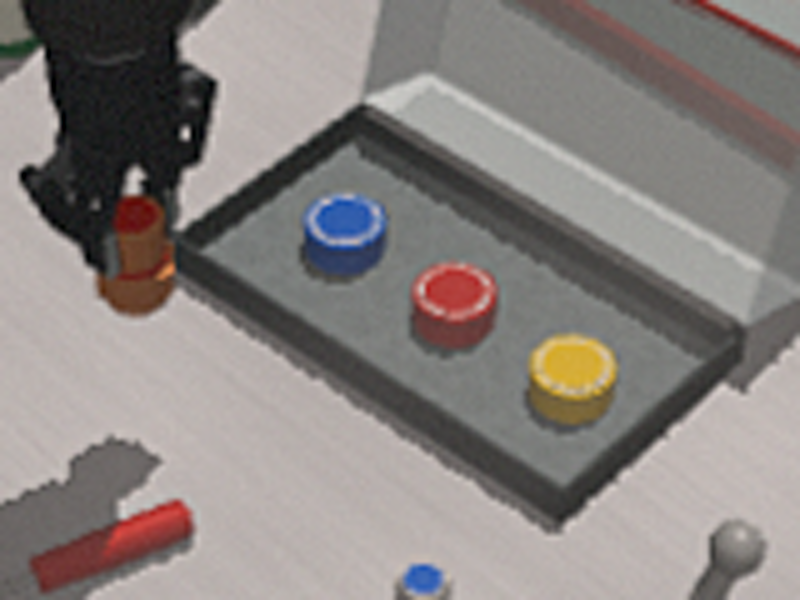

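```bash
python3 - <<'E'
from h import *
w=ld('w14'); m=masks(w['img'])['red']; 
n,l,s,c=cv2.connectedComponentsWithStats(m.astype(np.uint8))
h=cv2.cvtColor(w['img'],cv2.COLOR_RGB2HSV); a=((h[...,0]<4)|(h[...,0]>176))&(h[...,1]>150)&(h[...,2]>50)
a[:240]=0; a[:,:260]=0;a[:,380:]=0
cs,_=cv2.findContours(a.astype(np.uint8),0,2); k=max(cs,key=cv2.contourArea); e=cv2.fitEllipse(k); print(e)
print('top centre',ray(w,*e[0],.1805).round(4),'vs ee',env.get_state()['ee_pos'])
E
```

```text
((319.459228515625, 292.8487548828125), (76.43402099609375, 85.84329223632812), 93.72299194335938)
top centre [0.4591 0.0813 0.1805] vs ee [0.45706401 0.08087783 0.14537202]
```

Request:
{"name": "play_rows", "arguments": {"translation": [[0.084, -0.198, -0.004], [0.084, -0.198, -0.004], [0.084, -0.198, -0.004], [0.084, -0.198, -0.004], [0.084, -0.198, -0.004], [0.084, -0.198, -0.004], [0.084, -0.198, -0.004], [0.084, -0.198, -0.004], [0.084, -0.198, -0.004]], "angular": [[-0.005, 0.003, 0], [-0.005, 0.003, 0], [-0.005, 0.003, 0], [-0.005, 0.003, 0], [-0.005, 0.003, 0], [-0.005, 0.003, 0], [-0.005, 0.003, 0], [-0.005, 0.003, 0], [-0.005, 0.003, 0]], "hand": [0.6, 0.6, 0.6, 0.6, 0.6, 0.6, 0.6, 0.6, 0.6]}}

```text
time: 20.7
ee_pos: [0.6585, 0.0095, 0.1486]
orientation: [[0.063, -0.998, -0.003], [-0.998, -0.063, -0.0], [0.0, 0.003, -1.0]]
contact_force: [-0.9, 0.6, -2.2]
finger_gap: 0.0387
```

```bash
python3 - <<'E'
from h import *
st();go([.6603,.009,.067],-86.3); w=shot('wrist','w15')
s=shot('side','s15')
a=cv2.imread('pics/s15.png')[130:250,235:395]; cv2.imwrite('pics/s15c.png',cv2.resize(a,None,fx=5,fy=5,interpolation=cv2.INTER_CUBIC))
E
```

```text
t 20.7 p [0.6585 0.0095 0.1486] yaw -86.4 F [-0.9  0.6 -2.2] gap 0.0387 q [ 18.  23.  -8.  -0. -60. -14.]
go [0.66  0.009 0.067] -86.3 T [0.0006, -0.002, 0.0816] W [0.003, -0.0, -0.002] rows>= 2.0
```

View pics/s15c.png

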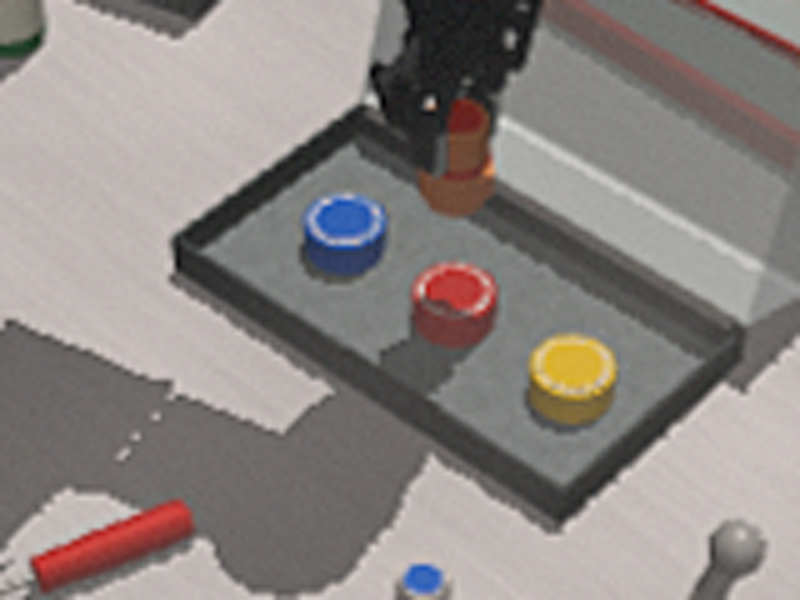

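Request:
{"name": "play_rows", "arguments": {"translation": [[0.001, -0.002, 0.03], [0.001, -0.002, 0.055], [0.001, -0.002, 0.07], [0.001, -0.002, 0.078], [0.001, -0.002, 0.079], [0.001, -0.002, 0.079]], "angular": [[0.003, 0, 0], [0.003, 0, 0], [0.003, 0, 0], [0.003, 0, 0], [0.003, 0, 0], [0.003, 0, 0]], "hand": [0.6, 0.6, 0.6, 0.6, 0.6, 0.6]}}

```text
time: 21.3
ee_pos: [0.6609, 0.0094, 0.0715]
orientation: [[0.065, -0.998, 0.002], [-0.998, -0.065, 0.0], [0.0, -0.002, -1.0]]
contact_force: [-0.3, -0.6, -1.9]
finger_gap: 0.0387
```

```bash
python3 - <<'E'
from h import *
st();s=shot('side','s16')
a=cv2.imread('pics/s16.png')[140:240,280:395]; cv2.imwrite('pics/s16c.png',cv2.resize(a,None,fx=6,fy=6,interpolation=cv2.INTER_CUBIC))
go([.6603,.009,.066],-86.3)
E
```

```text
t 21.3 p [0.6609 0.0094 0.0715] yaw -86.3 F [-0.3 -0.6 -1.9] gap 0.0387 q [ 18.  27. -12.   0. -51. -14.]
go [0.66  0.009 0.066] -86.3 T [0.0004, 0.0012, 0.0061] W [-0.004, 0.0, 0.0] rows>= 0.1
```

View pics/s16c.png

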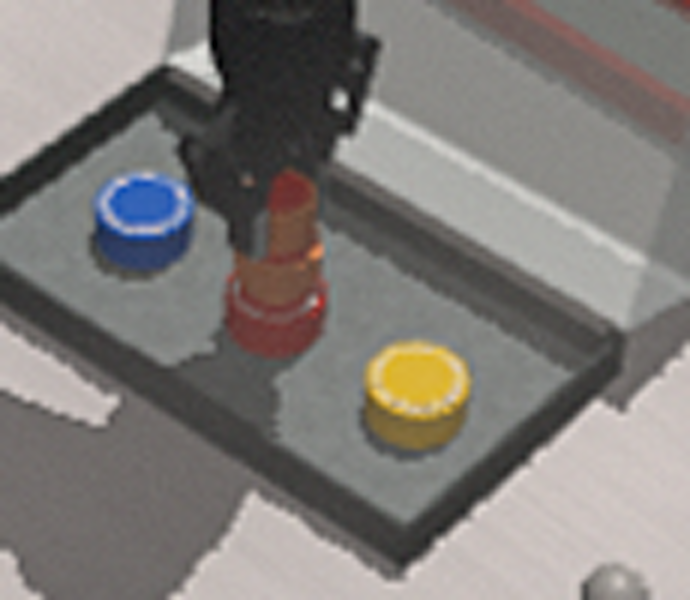

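Request:
{"name": "play_rows", "arguments": {"translation": [[0, 0.001, 0.003], [0, 0.001, 0.006], [0, 0.001, 0.006], [0, 0.001, 0.006]], "angular": [[-0.004, 0, 0], [-0.004, 0, 0], [-0.004, 0, 0], [-0.004, 0, 0]], "hand": [0.6, 0.6, 0.6, 0.6]}}

```text
time: 21.68
ee_pos: [0.6606, 0.0094, 0.0664]
orientation: [[0.064, -0.998, 0.0], [-0.998, -0.064, 0.0], [-0.0, -0.0, -1.0]]
contact_force: [0.4, -0.5, -2.8]
finger_gap: 0.0388
```

```bash
python3 - <<'E'
from h import *
st();go([.6605,.009,.065],-86.3)
E
```

```text
t 21.68 p [0.6606 0.0094 0.0664] yaw -86.3 F [ 0.4 -0.5 -2.8] gap 0.0388 q [ 18.  27. -12.  -0. -51. -14.]
go [0.66  0.009 0.065] -86.3 T [0.0004, 0.0001, 0.0014] W [-0.0, 0.0, -0.0] rows>= 0.0
```

Request:
{"name": "play_rows", "arguments": {"translation": [[0, 0, 0.002], [0, 0, 0.002], [0, 0, 0.002], [0, 0, 0.002], [0, 0, 0.002], [0, 0, 0.002], [0, 0, -0.03], [0, 0, -0.07], [0, 0, -0.1], [0, 0, -0.1]], "angular": [[0, 0, 0], [0, 0, 0], [0, 0, 0], [0, 0, 0], [0, 0, 0], [0, 0, 0], [0, 0, 0], [0, 0, 0], [0, 0, 0], [0, 0, 0]], "hand": [0.6, 0.6, -0.8, -0.8, -0.8, -0.8, -0.8, -0.8, -0.8, -0.8]}}

```text
time: 22.52
ee_pos: [0.6644, 0.0097, 0.1744]
orientation: [[0.066, -0.998, 0.011], [-0.998, -0.066, 0.001], [-0.001, -0.011, -1.0]]
contact_force: [1.4, 0.8, 1.2]
finger_gap: 0.0768
```

```bash
python3 - <<'E'
from h import *
st();s=shot('side','s17');w=shot('wrist','w17')
a=cv2.imread('pics/s17.png')[140:240,280:395]; cv2.imwrite('pics/s17c.png',cv2.resize(a,None,fx=6,fy=6,interpolation=cv2.INTER_CUBIC))
for c,ce,q in blobs(s): 
  if q[4]<120 and ce[1]>140:print(c,ce.round(0),ray(s,*ce,.031)[:2].round(4),'z96',ray(s,*ce,.096)[:2].round(4),'z65',ray(s,*ce,.065)[:2].round(4),q[2:])
for c,ce,q in blobs(w): print(c,ce.round(0),ray(w,*ce,.031)[:2].round(4),'z96',ray(w,*ce,.096)[:2].round(4),q[2:])
go([.457,-.170,.15],-86.3)
E
```

```text
t 22.52 p [0.6644 0.0097 0.1744] yaw -86.2 F [1.4 0.8 1.2] gap 0.0768 q [ 18.  21.  -6.   0. -62. -14.]
red [  7. 189.] [-0.0926  0.7159] z96 [-0.0973  0.6297] z65 [-0.095   0.6708] [16 10 33]
blue [303. 173.] [0.656  0.1092] z96 [0.6088 0.0574] z65 [0.6313 0.0821] [11  7 60]
blue [319. 245.] [ 0.4776 -0.1505] z96 [ 0.4405 -0.1876] z65 [ 0.4582 -0.1699] [ 7  5 27]
blue [319. 257.] [ 0.4471 -0.1811] z96 [ 0.4117 -0.2164] z65 [ 0.4286 -0.1996] [13  8 24]
yellow [349. 202.] [ 0.6688 -0.0918] z96 [ 0.6208 -0.1322] z65 [ 0.6437 -0.1129] [12  9 76]
yellow [349. 207.] [ 0.6536 -0.1064] z96 [ 0.6065 -0.1459] z65 [ 0.629  -0.1271] [17  6 22]
red [321. 163.] [ 0.6642 -0.009 ] z96 [ 0.6646 -0.0204] [ 63  33 301]
red [345. 178.] [0.6432 0.0025] z96 [ 0.6485 -0.0116] [19 21 34]
red [305. 179.] [0.6766 0.006 ] z96 [ 0.6742 -0.0089] [11 14 22]
red [623. 192.] [ 0.4067 -0.0014] z96 [ 0.4664 -0.0146] [ 36  41 975]
red [326. 206.] [0.6569 0.0286] z96 [0.659  0.0085] [  47   46 1673]
blue [322. 282.] [0.6558 0.1021] z96 [0.6581 0.0652] [ 59  52 453]
blue [323. 289.] [0.6544 0.109 ] z96 [0.6571 0.0704] [  43   39 1347]
yellow [324.  57.] [ 0.6668 -0.0909] z96 [ 0.6666 -0.0834] [ 71  77 919]
yellow [324.  57.] [ 0.6669 -0.091 ] z96 [ 0.6667 -0.0836] [  53   58 2421]
go [ 0.457 -0.17   0.15 ] -86.3 T [0.1661, 0.2157, 0.0176] W [-0.004, 0.001, -0.0] rows>= 6.5
```

View pics/s17c.png

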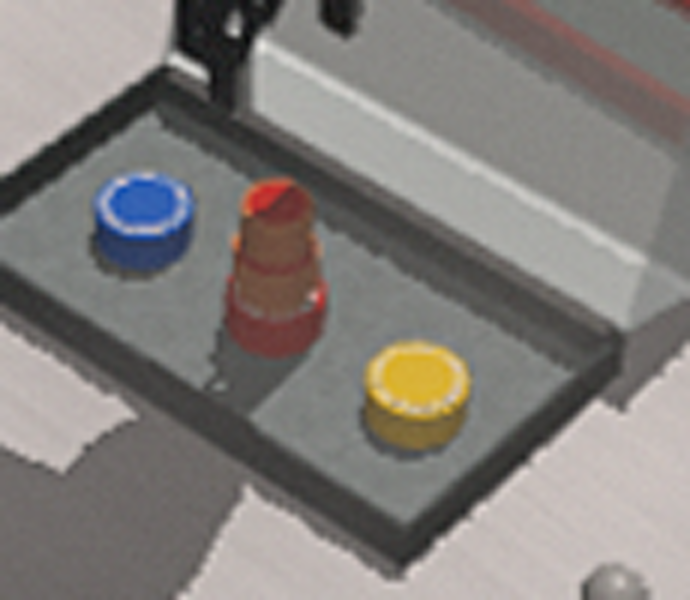

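View pics/w17.png

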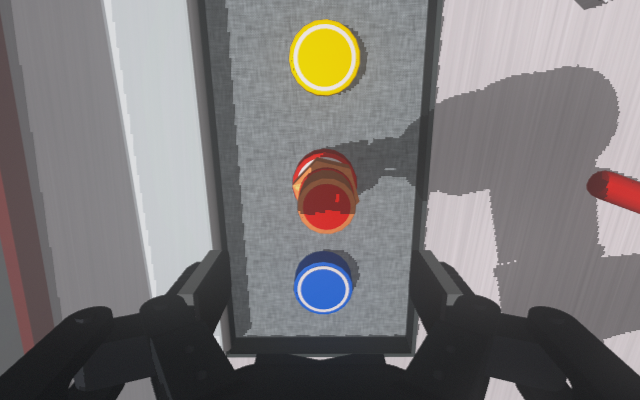

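Request:
{"name": "play_rows", "arguments": {"translation": [[0.166, 0.216, 0.018], [0.166, 0.216, 0.018], [0.166, 0.216, 0.018], [0.166, 0.216, 0.018], [0.166, 0.216, 0.018], [0.166, 0.216, 0.018], [0.166, 0.216, 0.018], [0.166, 0.216, 0.018], [0.166, 0.216, 0.018], [0.166, 0.216, 0.018]], "angular": [[-0.004, 0.001, 0], [-0.004, 0.001, 0], [-0.004, 0.001, 0], [-0.004, 0.001, 0], [-0.004, 0.001, 0], [-0.004, 0.001, 0], [-0.004, 0.001, 0], [-0.004, 0.001, 0], [-0.004, 0.001, 0], [-0.004, 0.001, 0]], "hand": [-1, -1, -1, -1, -1, -1, -1, -1, -1, -1]}}

```text
time: 23.45
ee_pos: [0.4568, -0.1699, 0.1493]
orientation: [[0.064, -0.998, -0.0], [-0.998, -0.064, 0.0], [-0.0, 0.0, -1.0]]
contact_force: [1.0, -0.8, -0.9]
finger_gap: 0.0852
```

```bash
python3 - <<'E'
from h import *
st();w=shot('wrist','w18')
for c,ce,q in blobs(w,100): print(c,ce.round(0),'z65',ray(w,*ce,.065)[:2].round(4),q[2:])
go([.457,-.170,.028],-86.3)
E
```

```text
t 23.45 p [ 0.4568 -0.1699  0.1493] yaw -86.3 F [ 1.  -0.8 -0.9] gap 0.0852 q [  3.   7. -29.  -0. -54.   1.]
red [401. 364.] z65 [ 0.383  -0.0409] [ 33  17 246]
blue [302. 180.] z65 [ 0.4699 -0.186 ] [ 12  27 102]
blue [322. 213.] z65 [ 0.4546 -0.1638] [ 28  13 255]
yellow [ 80. 251.] z65 [ 0.6267 -0.1238] [  79   68 1445]
yellow [ 64. 266.] z65 [ 0.6401 -0.1103] [  51   44 1733]
go [ 0.457 -0.17   0.028] -86.3 T [0.0004, 0.0002, 0.1213] W [0.0, 0.0, 0.0] rows>= 2.9
```

View pics/w18.png

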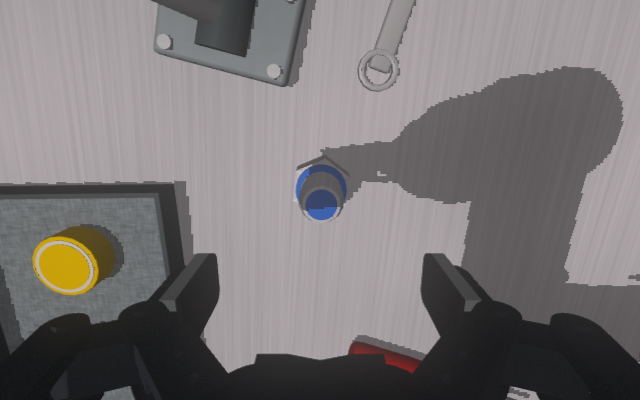

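Request:
{"name": "play_rows", "arguments": {"translation": [[0, 0.001, 0.04], [0, 0.001, 0.08], [0, 0.001, 0.108], [0, 0.001, 0.119], [0, 0.001, 0.119], [0, 0.001, 0.119], [0, 0.001, 0.119], [0, 0.001, 0.119], [0, 0.001, 0.119], [0, 0.001, 0.119], [0, 0.001, 0.119], [0, 0.001, 0.119], [0, 0.001, 0.119]], "angular": [[0, 0, 0], [0, 0, 0], [0, 0, 0], [0, 0, 0], [0, 0, 0], [0, 0, 0], [0, 0, 0], [0, 0, 0], [0, 0, 0], [0, 0, 0], [0, 0, 0], [0, 0, 0], [0, 0, 0]], "hand": [-1, -1, -1, -1, -1, 0.6, 0.6, 0.6, 0.6, 0.6, 0.6, 0.6, 0.6]}}

```text
time: 24.58
ee_pos: [0.4569, -0.1697, 0.0315]
orientation: [[0.065, -0.998, 0.002], [-0.998, -0.065, 0.0], [0.0, -0.002, -1.0]]
contact_force: [-1.2, 1.6, 5.8]
finger_gap: 0.03
```

Request:
{"name": "play_rows", "arguments": {"translation": [[0, 0, -0.02], [0, 0, -0.05], [0, 0, -0.09], [0, 0, -0.12], [0, 0, -0.12], [0, 0, -0.12]], "angular": [[0, 0, 0], [0, 0, 0], [0, 0, 0], [0, 0, 0], [0, 0, 0], [0, 0, 0]], "hand": [0.6, 0.6, 0.6, 0.6, 0.6, 0.6]}}

```text
time: 25.08
ee_pos: [0.4578, -0.1696, 0.1538]
orientation: [[0.065, -0.998, 0.007], [-0.998, -0.065, 0.0], [0.0, -0.007, -1.0]]
contact_force: [-0.4, 0.4, -2.2]
finger_gap: 0.0299
```

```bash
python3 - <<'E'
from h import *
st();w=shot('wrist','w19');s=shot('side','s19')
a=cv2.imread('pics/s19.png')[140:280,270:395]; cv2.imwrite('pics/s19c.png',cv2.resize(a,None,fx=4,fy=4,interpolation=cv2.INTER_CUBIC))
go([.550,.0,.20],-86.3)
go([.655,.109,.15],-86.3)
E
```

```text
t 25.08 p [ 0.4578 -0.1696  0.1538] yaw -86.3 F [-0.4  0.4 -2.2] gap 0.0299 q [  3.   7. -29.  -0. -54.   1.]
go [0.55 0.   0.2 ] -86.3 T [-0.1631, -0.1049, -0.0486] W [-0.002, 0.001, -0.0] rows>= 4.8
go [0.655 0.109 0.15 ] -86.3 T [-0.2651, -0.2166, 0.0016] W [-0.002, 0.001, -0.0] rows>= 8.2
```

View pics/w19.png

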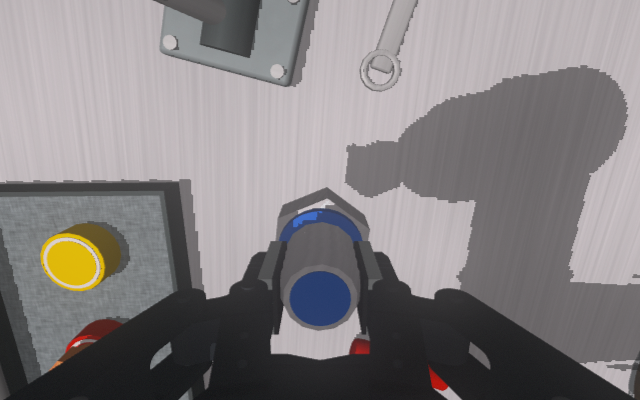

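View pics/s19c.png

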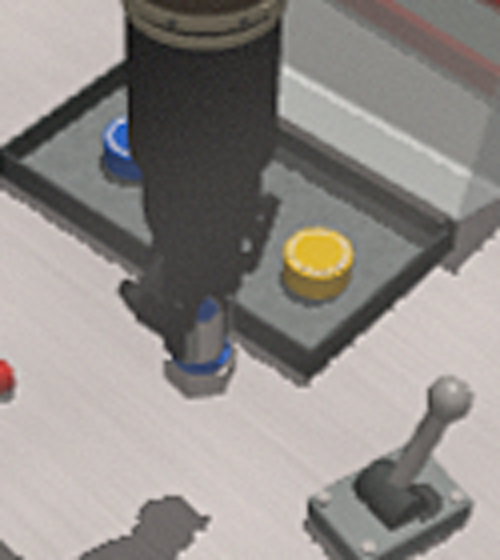

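Request:
{"name": "play_rows", "arguments": {"translation": [[-0.265, -0.217, -0.02], [-0.265, -0.217, -0.02], [-0.265, -0.217, -0.02], [-0.265, -0.217, -0.02], [-0.265, -0.217, -0.02], [-0.265, -0.217, -0.02], [-0.265, -0.217, -0.02], [-0.265, -0.217, -0.02], [-0.265, -0.217, -0.02], [-0.265, -0.217, -0.01], [-0.265, -0.217, 0], [-0.265, -0.217, 0]], "angular": [[-0.002, 0.001, 0], [-0.002, 0.001, 0], [-0.002, 0.001, 0], [-0.002, 0.001, 0], [-0.002, 0.001, 0], [-0.002, 0.001, 0], [-0.002, 0.001, 0], [-0.002, 0.001, 0], [-0.002, 0.001, 0], [-0.002, 0.001, 0], [-0.002, 0.001, 0], [-0.002, 0.001, 0]], "hand": [0.6, 0.6, 0.6, 0.6, 0.6, 0.6, 0.6, 0.6, 0.6, 0.6, 0.6, 0.6]}}

```text
time: 26.18
ee_pos: [0.6526, 0.1076, 0.147]
orientation: [[0.063, -0.998, -0.007], [-0.998, -0.063, -0.002], [0.002, 0.007, -1.0]]
contact_force: [-0.4, -0.6, -2.2]
finger_gap: 0.0296
```

```bash
python3 - <<'E'
from h import *
st();go([.655,.109,.064],-86.3);s=shot('side','s20')
for c,ce,q in blobs(s): 
  if q[4]<120 and ce[1]>140:print(c,ce.round(0),ray(s,*ce,.031)[:2].round(4),q[2:])
E
```

```text
t 26.18 p [0.6526 0.1076 0.147 ] yaw -86.4 F [-0.4 -0.6 -2.2] gap 0.0296 q [ 26.  23.  -7.  -0. -60. -23.]
go [0.655 0.109 0.064] -86.3 T [-0.0014, -0.0031, 0.083] W [0.007, -0.002, -0.001] rows>= 2.0
red [326. 173.] [0.7101 0.0561] [ 9  6 45]
blue [304. 173.] [0.6568 0.1092] [11  8 57]
yellow [349. 202.] [ 0.6688 -0.0918] [12  9 76]
yellow [350. 207.] [ 0.6546 -0.1069] [17  6 23]
```

Request:
{"name": "play_rows", "arguments": {"translation": [[-0.001, -0.002, 0.03], [-0.001, -0.003, 0.055], [-0.001, -0.003, 0.07], [-0.001, -0.003, 0.078], [-0.001, -0.003, 0.08], [-0.001, -0.003, 0.08], [-0.001, -0.003, 0.08]], "angular": [[0.007, -0.002, 0], [0.007, -0.002, 0], [0.007, -0.002, 0], [0.007, -0.002, 0], [0.007, -0.002, 0], [0.007, -0.002, 0], [0.007, -0.002, 0]], "hand": [0.6, 0.6, 0.6, 0.6, 0.6, 0.6, 0.6]}}

```text
time: 26.82
ee_pos: [0.6564, 0.1083, 0.07]
orientation: [[0.063, -0.998, 0.003], [-0.998, -0.063, 0.001], [-0.0, -0.003, -1.0]]
contact_force: [-0.2, -0.1, -1.0]
finger_gap: 0.0295
```

```bash
python3 - <<'E'
from h import *
st();go([.655,.109,.0625],-86.3);s=shot('side','s21')
a=cv2.imread('pics/s21.png')[140:240,270:385]; cv2.imwrite('pics/s21c.png',cv2.resize(a,None,fx=6,fy=6,interpolation=cv2.INTER_CUBIC))
E
```

```text
t 26.82 p [0.6564 0.1083 0.07  ] yaw -86.4 F [-0.2 -0.1 -1. ] gap 0.0295 q [ 26.  27. -12.   0. -51. -23.]
go [0.655 0.109 0.062] -86.3 T [-0.0008, 0.0014, 0.0075] W [-0.003, 0.0, -0.001] rows>= 0.2
```

View pics/s21c.png

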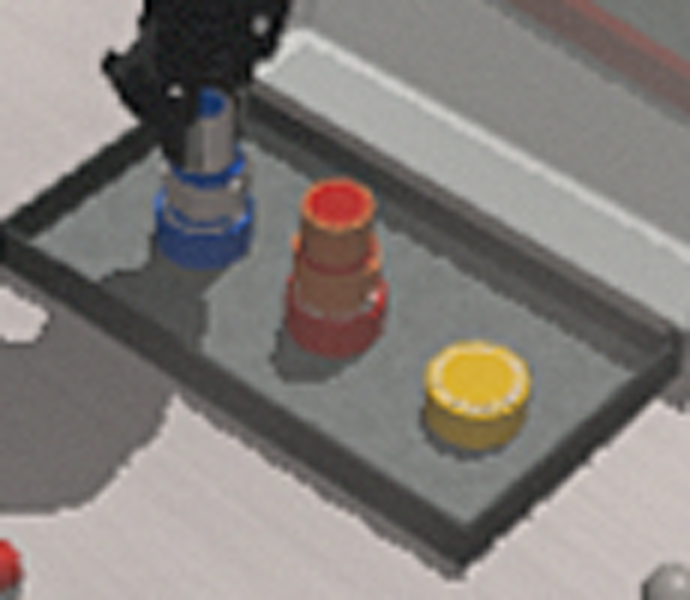

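Request:
{"name": "play_rows", "arguments": {"translation": [[-0.001, 0.001, 0.004], [-0.001, 0.001, 0.0075], [-0.001, 0.001, 0.0075], [-0.001, 0.001, 0.0075]], "angular": [[-0.003, 0, 0], [-0.003, 0, 0], [-0.003, 0, 0], [-0.003, 0, 0]], "hand": [0.6, 0.6, 0.6, 0.6]}}

```text
time: 27.2
ee_pos: [0.6553, 0.1094, 0.0626]
orientation: [[0.063, -0.998, 0.0], [-0.998, -0.063, 0.001], [-0.001, -0.0, -1.0]]
contact_force: [-0.6, 1.2, -2.0]
finger_gap: 0.0296
```

```bash
python3 - <<'E'
from h import *
st();go([.655,.109,.0625],-86.3)
E
```

```text
t 27.2 p [0.6553 0.1094 0.0626] yaw -86.4 F [-0.6  1.2 -2. ] gap 0.0296 q [ 26.  28. -12.  -0. -50. -23.]
go [0.655 0.109 0.062] -86.3 T [0.0004, 0.0004, 0.0001] W [-0.0, 0.001, -0.001] rows>= 0.0
```

Request:
{"name": "play_rows", "arguments": {"translation": [[0, 0, 0.001], [0, 0, 0.001], [0, 0, 0.001], [0, 0, 0.001], [0, 0, 0.001], [0, 0, 0.001], [0, 0, -0.03], [0, 0, -0.07], [0, 0, -0.11], [0, 0, -0.13], [0, 0, -0.13]], "angular": [[0, 0, 0], [0, 0, 0], [0, 0, 0], [0, 0, 0], [0, 0, 0], [0, 0, 0], [0, 0, 0], [0, 0, 0], [0, 0, 0], [0, 0, 0], [0, 0, 0]], "hand": [0.6, 0.6, -0.8, -0.8, -0.8, -0.8, -0.8, -0.8, -0.8, -0.8, -0.8]}}

```text
time: 28.12
ee_pos: [0.6582, 0.11, 0.1996]
orientation: [[0.064, -0.998, 0.01], [-0.998, -0.064, 0.003], [-0.003, -0.01, -1.0]]
contact_force: [0.5, 0.5, -0.3]
finger_gap: 0.0767
```

```bash
python3 - <<'E'
from h import *
st();s=shot('side','s22');w=shot('wrist','w22');t=shot('top','t22')
a=cv2.imread('pics/s22.png')[140:240,270:385]; cv2.imwrite('pics/s22c.png',cv2.resize(a,None,fx=6,fy=6,interpolation=cv2.INTER_CUBIC))
for d in (s,w):
 for c,ce,q in blobs(d,30): 
  if ce[1]>140 or d is w:print(c,ce.round(0),ray(d,*ce,.031)[:2].round(4),'z96',ray(d,*ce,.096)[:2].round(4),q[2:])
go([.60,-.15,.25],-11)
E
```

```text
t 28.12 p [0.6582 0.11   0.1996] yaw -86.3 F [ 0.5  0.5 -0.3] gap 0.0767 q [ 26.  21.  -3.   0. -65. -23.]
red [431. 181.] [ 0.9414 -0.2126] z96 [ 0.878  -0.2462] [ 51  32 128]
red [ 19. 179.] [-0.0462  0.7381] z96 [-0.0536  0.6506] [ 40  21 115]
red [326. 174.] [0.71   0.0558] z96 [0.6598 0.007 ] [ 9  6 44]
red [257. 238.] [ 0.3638 -0.0024] z96 [ 0.3331 -0.0479] [ 31  17 179]
red [539. 333.] [ 0.6825 -0.7433] z96 [ 0.6338 -0.7467] [104 139 899]
red [405. 387.] [ 0.3265 -0.5952] z96 [ 0.298 -0.607] [  84   40 1371]
blue [516. 225.] [ 0.969  -0.5116] z96 [ 0.904  -0.5282] [ 106   88 4598]
blue [488. 245.] [ 0.8368 -0.4952] z96 [ 0.7793 -0.5127] [ 50  57 267]
yellow [349. 202.] [ 0.6686 -0.0918] z96 [ 0.6206 -0.1322] [12  9 77]
red [327.  49.] [6.587e-01 3.000e-04] z96 [0.659  0.0089] [  47   52 1930]
red [623.  73.] [0.4084 0.0028] z96 [0.4616 0.0109] [  40   42 1053]
red [318.  82.] [0.665  0.0267] z96 [0.6639 0.0298] [ 62  42 288]
red [326.  80.] [0.6575 0.0246] z96 [0.6581 0.0281] [46 15 62]
blue [308. 160.] [0.6699 0.0938] z96 [0.6678 0.0827] [ 37  40 180]
blue [321. 171.] [0.6574 0.1031] z96 [0.658  0.0901] [ 47  30 279]
blue [324. 199.] [0.6521 0.1296] z96 [0.6538 0.111 ] [ 28  27 367]
go [ 0.6  -0.15  0.25] -11 T [0.2553, 0.0713, -0.0576] W [-0.001, 0.001, -1.316] rows>= 10.5
```

View pics/s22c.png

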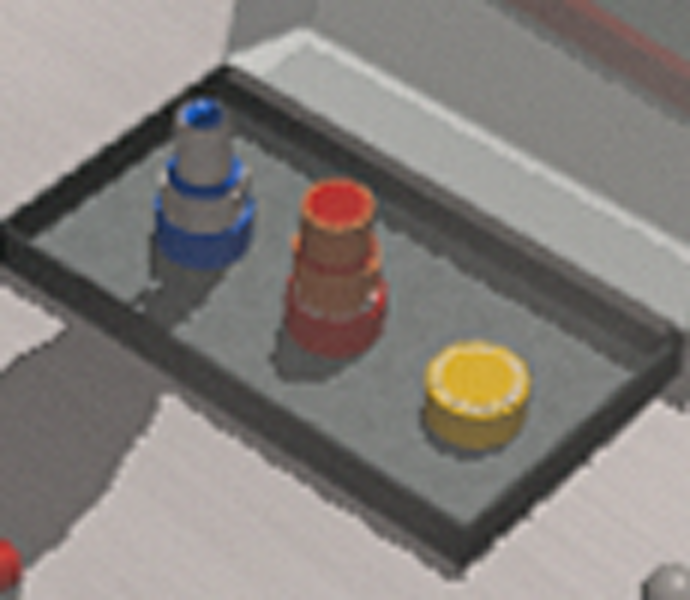

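View pics/w22.png

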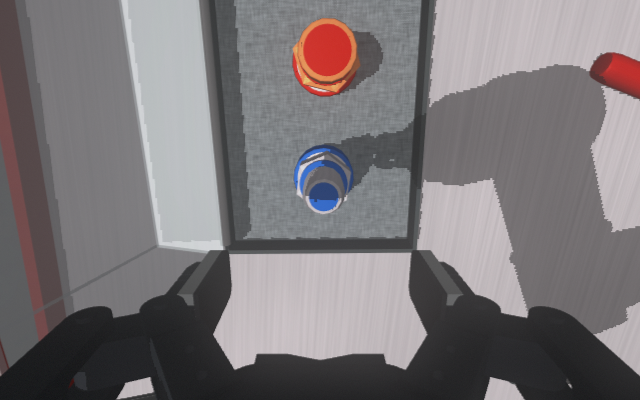

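View pics/t22.png

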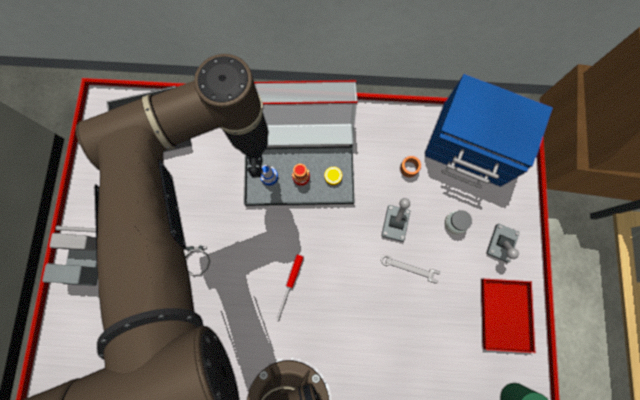

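```bash
python3 - <<'E'
from h import *
s=ld('s3')
for z in np.arange(.256,.9,.06): print(z.round(3),proj(s,[.4914,-.286,z]).round(0))
print(env.get_state()['ee_pos'])
t=ld('top0'); 
for u,v,z in [(411,167,.045),(459,217,.07)]: print(ray(t,u,v,z).round(3))
s=ld('s22'); t=ld('t22')
c=cv2.imread('pics/t22.png')[190:245,380:425]; cv2.imwrite('pics/t22c.png',cv2.resize(c,None,fx=9,fy=9,interpolation=cv2.INTER_CUBIC))
E
```

```text
0.256 [362. 216.]
0.316 [364. 199.]
0.376 [366. 181.]
0.436 [368. 162.]
0.496 [370. 141.]
0.556 [372. 119.]
0.616 [375.  94.]
0.676 [378.  67.]
0.736 [381.  38.]
0.796 [384.   6.]
0.856 [388. -30.]
[0.65501566 0.10931292 0.19263985]
[ 0.701 -0.33   0.045]
[ 0.549 -0.467  0.07 ]
```

View pics/t22c.png

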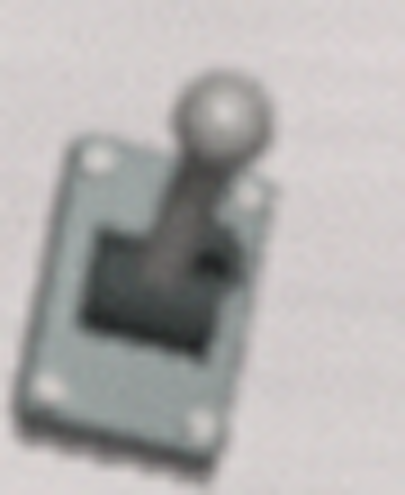

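```bash
python3 - <<'E'
from h import *
print('ball',ray(ld('t22'),404.8,202.8,.107).round(4))
st();go([.625,-.31,.22],-10.5)
E
```

```text
ball [ 0.5742 -0.3002  0.107 ]
t 28.27 p [0.655  0.1093 0.1926] yaw -86.4 F [-0.2  0.3 -0.3] gap 0.0769 q [ 26.  21.  -4.  -0. -65. -23.]
go [ 0.625 -0.31   0.22 ] -10.5 T [0.4166, 0.0564, -0.0278] W [-0.001, 0.001, -1.324] rows>= 10.6
```

Request:
{"name": "play_rows", "arguments": {"translation": [[0, 0, -0.03], [0.417, 0.056, -0.03], [0.417, 0.056, -0.03], [0.417, 0.056, -0.03], [0.417, 0.056, -0.03], [0.417, 0.056, -0.03], [0.417, 0.056, -0.03], [0.417, 0.056, -0.03], [0.417, 0.056, -0.03], [0.417, 0.056, -0.03], [0.417, 0.056, -0.03], [0.417, 0.056, -0.03], [0.417, 0.056, -0.03], [0.417, 0.056, -0.03], [0.417, 0.056, -0.03]], "angular": [[0, 0, 0], [0, 0, -1.324], [0, 0, -1.324], [0, 0, -1.324], [0, 0, -1.324], [0, 0, -1.324], [0, 0, -1.324], [0, 0, -1.324], [0, 0, -1.324], [0, 0, -1.324], [0, 0, -1.324], [0, 0, -1.324], [0, 0, -1.324], [0, 0, -1.324], [0, 0, -1.324]], "hand": [-0.5, 0, 0.5, 1, 1, 1, 1, 1, 1, 1, 1, 1, 1, 1, 1]}}

```text
time: 29.52
ee_pos: [0.625, -0.31, 0.2208]
orientation: [[0.983, -0.185, -0.002], [-0.185, -0.983, 0.002], [-0.002, -0.001, -1.0]]
contact_force: [-0.1, 0.6, -0.1]
finger_gap: -0.0002
```

```bash
python3 - <<'E'
from h import *
st();go([.623,-.310,.087],-10.5); w=shot('wrist','w23')
E
```

```text
t 29.52 p [ 0.625  -0.31    0.2208] yaw -10.6 F [-0.1  0.6 -0.1] gap -0.0002 q [-10.  23.   3.  -0. -70.  90.]
go [ 0.623 -0.31   0.087] -10.5 T [-0.0017, 0.0005, 0.1338] W [-0.001, 0.002, -0.002] rows>= 3.2
```

View pics/w23.png

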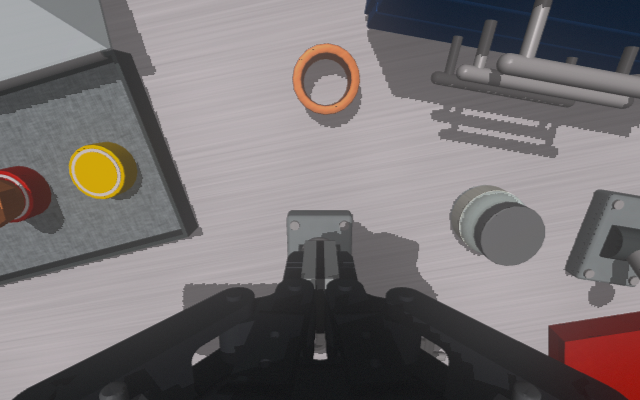

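Request:
{"name": "play_rows", "arguments": {"translation": [[-0.002, 0, 0.04], [-0.002, 0, 0.08], [-0.002, 0, 0.115], [-0.002, 0, 0.134], [-0.002, 0, 0.134], [-0.002, 0, 0.134]], "angular": [[0, 0, 0], [0, 0, 0], [0, 0, 0], [0, 0, 0], [0, 0, 0], [0, 0, 0]], "hand": [1, 1, 1, 1, 1, 1]}}

```text
time: 30.07
ee_pos: [0.6232, -0.3079, 0.0867]
orientation: [[0.983, -0.182, -0.003], [-0.182, -0.983, 0.002], [-0.003, -0.001, -1.0]]
contact_force: [0.4, 0.1, 1.6]
finger_gap: 0.0001
```

Request:
{"name": "play_rows", "arguments": {"translation": [[-0.01, 0, 0], [-0.018, 0, 0], [-0.026, 0, -0.002], [-0.034, 0, -0.004], [-0.042, 0, -0.005], [-0.05, 0, -0.005], [-0.058, 0, -0.005]], "angular": [[0, 0, 0], [0, 0, 0], [0, 0, 0], [0, 0, 0], [0, 0, 0], [0, 0, 0], [0, 0, 0]], "hand": [1, 1, 1, 1, 1, 1, 1]}}

```text
time: 30.65
ee_pos: [0.5683, -0.2979, 0.0954]
orientation: [[0.983, -0.182, 0.004], [-0.182, -0.983, -0.001], [0.004, -0.0, -1.0]]
contact_force: [3.7, -1.0, 4.6]
finger_gap: -0.0001
```

```bash
python3 - <<'E'
from h import *
st();go([.5145,-.2895,.087],-10.5); w=shot('side','s24')
E
```

```text
t 30.65 p [ 0.5683 -0.2979  0.0954] yaw -10.5 F [ 3.7 -1.   4.6] gap -0.0001 q [-10.  24. -14.  -0. -52.  90.]
go [ 0.514 -0.29   0.087] -10.5 T [-0.0544, 0.0015, 0.0081] W [-0.0, -0.004, 0.001] rows>= 1.3
```

View pics/s24.png

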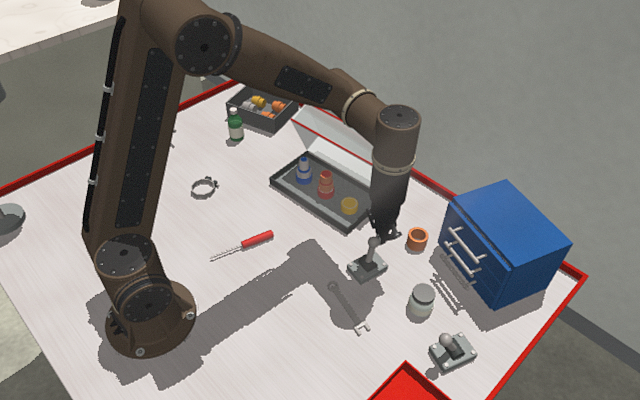

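Half way and the lid is closing freely. I'll continue to the stop.

Request:
{"name": "play_rows", "arguments": {"translation": [[-0.008, 0, 0], [-0.016, 0, 0.002], [-0.024, 0.001, 0.004], [-0.032, 0.001, 0.006], [-0.04, 0.001, 0.008], [-0.046, 0.001, 0.008], [-0.05, 0.001, 0.008]], "angular": [[0, 0, 0], [0, 0, 0], [0, 0, 0], [0, 0, 0], [0, 0, 0], [0, 0, 0], [0, 0, 0]], "hand": [1, 1, 1, 1, 1, 1, 1]}}

```text
time: 31.28
ee_pos: [0.5175, -0.2894, 0.0867]
orientation: [[0.983, -0.182, 0.005], [-0.182, -0.983, -0.0], [0.005, -0.001, -1.0]]
contact_force: [13.1, -2.5, -2.2]
finger_gap: -0.0003
```

Request:
{"name": "play_rows", "arguments": {"translation": [[-0.002, 0, 0], [-0.004, 0, 0]], "angular": [[0, 0, 0], [0, 0, 0]], "hand": [1, 1]}}

```text
time: 31.45
ee_pos: [0.517, -0.2893, 0.0876]
orientation: [[0.983, -0.181, 0.012], [-0.181, -0.983, -0.002], [0.012, -0.0, -1.0]]
contact_force: [13.2, -2.6, -0.9]
finger_gap: 0.0003
```

Request:
{"name": "play_rows", "arguments": {"translation": [[-0.002, 0, 0], [-0.004, 0, 0], [-0.004, 0, 0]], "angular": [[0, 0, 0], [0, 0, 0], [0, 0, 0]], "hand": [1, 1, 1]}}

```text
time: 31.7
ee_pos: [0.5166, -0.2892, 0.0888]
orientation: [[0.983, -0.18, 0.019], [-0.18, -0.984, -0.004], [0.019, 0.001, -1.0]]
contact_force: [10.3, -1.5, -0.1]
finger_gap: -0.0001
```

Request:
{"name": "play_rows", "arguments": {"translation": [[0.02, 0, 0], [0.04, 0, 0], [0.04, 0, -0.04], [0.04, 0, -0.08], [0.04, 0, -0.12], [0.04, 0, -0.16], [0.04, 0, -0.16]], "angular": [[0, 0.02, 0], [0, 0.02, 0], [0, 0.02, 0], [0, 0.02, 0], [0, 0.02, 0], [0, 0.02, 0], [0, 0.02, 0]], "hand": [1, 1, 1, 1, 1, 1, 1]}}

```text
time: 32.28
ee_pos: [0.5547, -0.2972, 0.2578]
orientation: [[0.983, -0.18, 0.047], [-0.179, -0.984, -0.012], [0.048, 0.003, -0.999]]
contact_force: [1.7, -0.3, 1.6]
finger_gap: 0.0004
```

```bash
python3 - <<'E'
from h import *
st(); s=shot('side','s25')
a=cv2.imread('pics/s25.png')[130:300,240:420]; cv2.imwrite('pics/s25c.png',cv2.resize(a,None,fx=3.5,fy=3.5,interpolation=cv2.INTER_CUBIC))
for (x0,y0,x1,y1),n in [((335,235,400,295),'a')]:
    a=cv2.imread('pics/s25.png')[y0:y1,x0:x1]; cv2.imwrite('pics/s25_tg.png',cv2.resize(a,None,fx=9,fy=9,interpolation=cv2.INTER_CUBIC))
d=cv2.absdiff(cv2.imread('pics/s25.png'),cv2.imread('pics/side0.png'))
go([.45,.30,.3],-10.5)
E
```

```text
t 32.28 p [ 0.5547 -0.2972  0.2578] yaw -10.3 F [ 1.7 -0.3  1.6] gap 0.0004 q [-10.  14.  -6.   0. -68.  90.]
go [0.45 0.3  0.3 ] -10.5 T [-0.2071, -0.5678, -0.0564] W [0.001, -0.045, 0.002] rows>= 14.6
```

View pics/s25c.png

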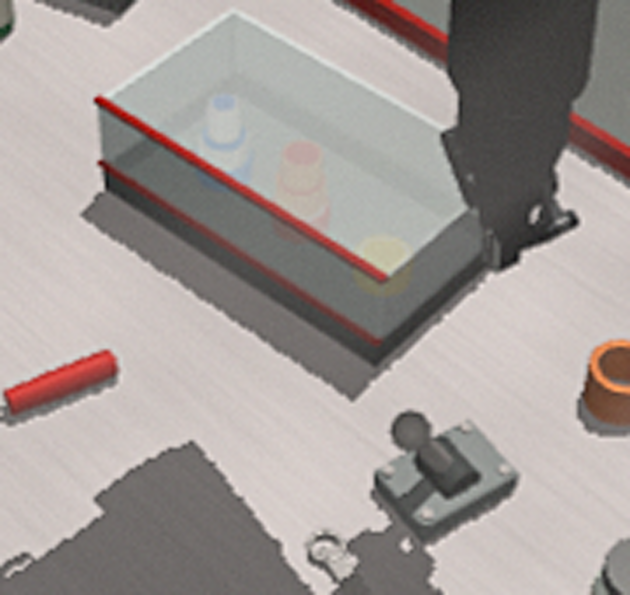

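View pics/s25_tg.png

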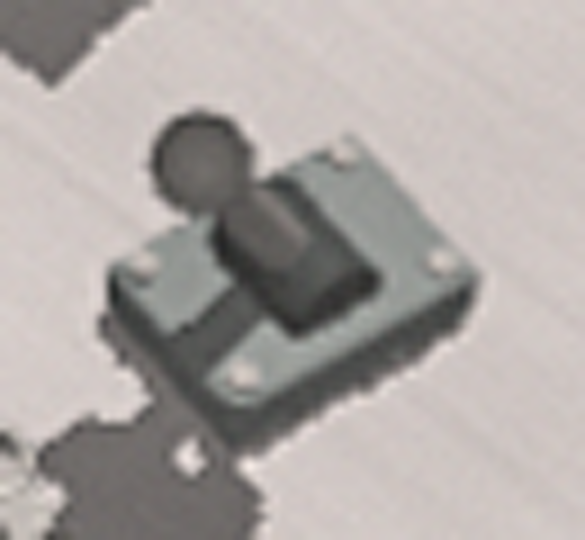

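```bash
python3 - <<'E'
from h import *
t=shot('top','t26'); s=shot('side','s26'); st()
a=cv2.imread('pics/t26.png')[120:290,170:530]; cv2.imwrite('pics/t26c.png',cv2.resize(a,None,fx=2.2,fy=2.2,interpolation=cv2.INTER_CUBIC))
e=[np.argwhere(masks(ld(n)['img'])['red'][150:215,262:352]).mean(0).round(2) for n in('side0','s26')]; print('lid edge',e)
E
```

```text
t 32.43 p [ 0.5517 -0.2953  0.2489] yaw -10.4 F [-0.1 -0.  -0.7] gap -0.0006 q [-10.  14.  -6.  -0. -68.  90.]
lid edge [array([33.77, 33.82]), array([30.79, 40.08])]
```

View pics/t26c.png

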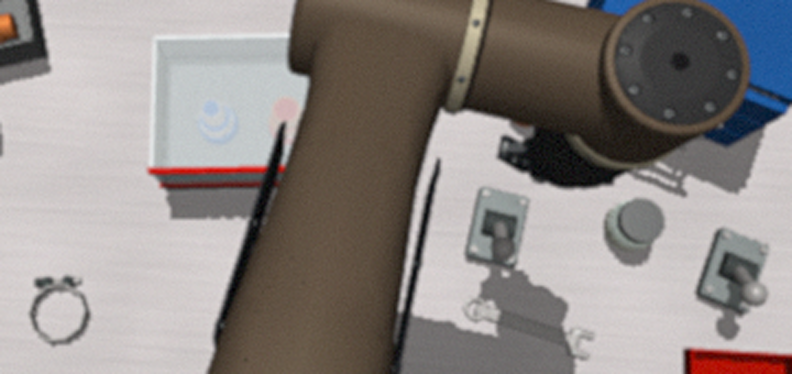

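```bash
python3 - <<'E'
from h import *
env.close_job(); st()
E
```

```text
the job is handed in; nothing more can be done
the job is handed in; nothing more can be done
```

I finished the job and handed it in at about 32 s of the 208 s allowed. The interface reports no verdict, so the result rests on my own checks.

**What I did:** I threw the toggle nearest the base to open the lid fully. I then set the yellow, red and blue stands flat along the middle of the box, 100 mm apart. I placed the union on red and the adapter on blue, and threw the toggle back to shut the lid. I saw no bushing on the cart, so the yellow stand stays empty. I left the fittings in the grey bin alone as look-alikes.

**Last checks:**
- **Fittings:** Before shutting the lid, the union's top measured within about 2 mm of its stand's axis. The adapter's measured about 2 mm off, less surely because a shadow hid part of its top. Both stood upright.
- **Lid and toggle:** In the side view, the toggle ball and the hood's red edge are back at their starting pixels.
- **After shutting:** Both sets still stand upright under the hood, and nothing on the cart looks shoved. The arm is clear and the force reading is about zero.

**One check disagreed:** an automatic comparison of the red lid edge did not match the start image. The red stand and union showing through the hood probably skewed it, so I compared the edge's end points by eye instead, and they matched to within a pixel.

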